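Square the bottle rack up to the wall opener and shut its catch tray

TASK

Put the bottle-opening corner in order: push the beech rack with its three bottles along the sill until its back lies flush against the white upstand and the end nearer the opener is right up against the steel box of the wall-mounted opener, and push the opener's catch tray fully home. Only push with the fingers: pick nothing up, do not push on the bottles and keep them standing in their slots, and leave the bowl of crown caps, the red can and the herb pot where they are.

Things in the scene. Friction and masses are not known exactly. Their poses are not given: they have to be found in the camera images.
- upstand: Fixed white board along the far side of the sill, 134 mm high with its top moulding, which overhangs the face by 2 mm from 120 mm up; it runs over 1 m to the right (-y) and 0.5 m to the left of its origin. Origin: sill level, on its front face (the plane x = 0), below the middle of the wall opener fixed to it; x away from the robot, square to the face; y along the board to the left; z up.
- box_cheek (a point): Point on the stainless opener box: middle of the outer face of its right cheek, the stop for the rack's left end (upstand frame x = -40, y = -47, z = 37 mm). The open-topped box is fixed at the foot of the opener, 94 mm wide (y = -47 to 47), from the face to 80 mm in front of it, 9 to 62 mm high. Axes as upstand.
- opener_claw (a point): Tip of the stainless opener claw above the box, 59 mm in front of the upstand's face and 214 mm above the sill (claw 45 mm wide, 210 to 241 mm high). Its back plate is 86 mm wide, up to 262 mm high, on a fixed white post 130 mm wide (146 mm at its cap) and 292 mm high, flush with the upstand's face; the cap overhangs the face by 7 mm.
- rack: Loose beech block, 104 mm deep (x), 344 mm long (y), 34 mm high, about 0.6 kg (1 kg with bottles), 5 to 10 N to slide, plain upright faces. Origin: centre of its underside; z up, x towards its back (the face to go against the upstand), y towards its left end (to go against the opener box). Round slots 60 mm wide, 25 mm deep at y = -132, -66, 0, 66, 132 mm; bottles in the three middle ones.
- rack_back_left (a point): Point on the rack: left end of its back face, half-way up (rack frame x = 52, y = 172, z = 17 mm).
- rack_back_right (a point): Point on the rack: right end of its back face, half-way up (rack frame x = 52, y = -172, z = 17 mm).
- tray_part (a joint): How far the catch tray is out of the opener box, in m: 0 fully home (against its stop), up to 0.075 out, towards the robot (along -x of the upstand). It stays where it is left; about 1.2 N of drag and light damping.
- tray_front (a point): Middle of the outer face of the catch tray's front plate. The plate is upright, 92 mm wide, 46 mm high (from 9 to 55 mm above the sill; this point at 32 mm), with a 4 mm rolled rim along its top that stands 4.5 mm proud of the plate. Home, this face is 83 mm in front of the upstand's face.
- bottle_a: Clear glass bottle, empty, 56 mm wide, 183 mm high, straight up to 80 mm then narrowing to a 29 mm mouth, 0.13 kg, loose in the rack slot at y = -66 mm with 2 mm play all round. Origin: centre of its foot, 9 mm above the rack's underside; z up.
- bottle_b: The same kind of bottle, in the middle slot (y = 0).
- bottle_c: The same kind of bottle, in the slot at y = +66 mm.
- cap_bowl: Blue ceramic bowl, 116 mm wide at the rim, 52 mm high, with crown caps in it, to the left of the opener. Origin: centre of its foot. Leave alone.
- can: Red aluminium can, 66 mm wide, 115 mm high, standing on the sill on the right, nearer the robot than the rack. Origin: centre of its foot. Leave alone.
- herb_pot: Terracotta pot, 102 mm wide, 92 mm high, with herb leaves up to about 180 mm, on the right by the upstand. Origin: centre of its foot. Leave alone.
Not all that is in view belongs to the job. What is shaped like the bottle_b but purple is not meant. What is shaped like the bottle_a but blue is not meant.

How it is judged:
By the outcome, as a careful person would: the job done as asked, in the order asked, and still so for the second after the job is handed in, with the robot touching nothing.
It also fails if it takes over 58 s, if anything falls off the work surface, if the arm or the gripper's body presses on something with over 40 N, if the wrist force passes 120 N, or if a joint passes its speed limit or range.

ROBOT

A 7-joint arm with a two-finger parallel gripper is mounted at the origin on the work surface. World frame = base frame: x ahead of the robot, y to its left, z up, the work surface at z = 0. Lengths are in m, angles in rad, forces in N, time in s.
With the tool pointing down it reaches from about 0.4 to 0.875 m from the base axis. Payload 19.3 kg.
Tool frame: the origin (TCP) lies at the very end of the fingers, on their centre line; the grasp point (between the pads) lies 19 mm behind it; x points along the fingers, y is the direction in which the jaws open and shut, and the axes are right-handed (so a half turn about x gives the same grasp; the last joint's range is limited). The gripper opens to 85 mm and grips with 20 to 120 N. Pads are 22 mm wide; open, the fingers measure 114 mm over their backs; the gripper's body (76 mm by 85 mm) begins 54 mm behind the grasp point. The pads swing forward as they close: fully open they stand 13 mm farther back than shut.
Start: joints at [-1.333, 0.521, -0.036, 1.599, 0.021, 1.021, -0.113], TCP at [0.189, 0.596, 0.231] pointing down, gripper open.
Joint ranges: [-2.91, 2.91], [-0.3, 2.13], [-1.5, 1.42], [0.17, 2.43], [-1.26, 4.41], [0.16, 1.93], [-2.52, 2.52]. Speed limits (rad/s): [1.89, 1.89, 2.39, 2.39, 3.01, 3.01, 3.01].

INTERFACE

Orientations are given as a rotation vector (axis times angle).
In Python, from plant import ctrl gives the robot as it stands. The module is installed in compiled form; this text tells all that it offers.
- The arm moves only by the tool carry_out, never from a script. Its argument "increments" is a list of rows, each an object with "grip": the finger opening in m, from 0 to 0.0854; "dp": the shift along the tool's x, y, z in m, a list of three; "rot": the turn, a rotation vector about the tool's x, y, z in rad, a list of three. A call has 1 to 8 rows; each row shifts and turns the commanded pose from where the row before left it, along the tool's axes as they then stand; what a row does not reach is not made up. A row lasts 1/12 s, in which the tool goes at most 41.7 mm and 7.16 degrees, less where a joint would pass 70% of its speed; a pose out of reach is approached as far as the arm can. A call is refused whole if a number of a shift passes 0.0417 or a number of a turn 0.125, either way. A call with a gripper value outside its range is refused whole. The fingers move at their own pace and stop on an object; "squeeze" is the grip in N (left out, the last holds). Time passes only in rows, so rows that do not move let the fingers close. It gives the time, the measured TCP pose, the force and the opening at its end, in the units of the state.
- ctrl.read_state(): the state, without advancing time (a new reading comes with each control period).
- ctrl.capture(name): name is "side" or "top" or "wrist"; returns the picture (420x560x3 uint8, red, green, blue); there is no depth.
- ctrl.camera_model(name): a dict with "camera_matrix" (3x3 intrinsics, pixels), "rvec" (rotation vector, rad) and "tvec" (3), from world to camera coordinates, as OpenCV has them; the wrist camera has in their place "mount" (4x4, takes a point from camera to tool coordinates, whose origin is the TCP and whose axes are the tool frame's). Camera axes: x right, y down, z forward; pixel columns grow to the right and rows downward; lengths in m; the calibration is good to about 2 mm. A picture is of the moment at which its call begins: read the wrist's pose just before it. camera_model takes no time and is no camera call.
- ctrl.sign_off(): hands the job in, once; it reports no verdict.
The state is a dict: "t": time; "joints": joint angles; "dq": joint speeds; "tau": joint torques, N m; "eef_pos": TCP position; "tcp_rot": TCP orientation; "wrist_force": force on the tool from outside, world axes, zero at the start; "ft_torque": the same for the moment, N m; "finger_gap": opening from 0.0 (shut) to 1.0 (fully open).
Only numpy, scipy, OpenCV 4.12 (cv2) and the standard library are available. Lean on these libraries where they do the work, as an engineer would, in place of code of your own. Each camera call takes 0.05 s, during which the arm holds its last target.

## Working session

There is one attempt and no reset: what is moved stays moved. The work goes in short steps, Python scripts to look and compute and a tool call to move; the robot and the scene stay as the last step left them, time stands still between calls to the robot, and variables do not carry over. Pictures are saved under pics/ and viewed, and the job is handed in when it is done.

Besides the shell and the picture viewer there is one more tool, called as name(argument=value, ...), one argument or row to a line, values as JSON. carry_out: Moves the arm, as the interface text tells. Its arguments: {"type":"object","properties":{"increments":{"type":"array"},"squeeze":{"type":"number"}},"required":["increments"]}

```bash
mkdir -p pics
python3 - <<'E'
from plant import ctrl
import cv2,numpy as np
s=ctrl.read_state();print({k:np.round(v,3).tolist() for k,v in s.items()})
for n in("side","top"):
    im=ctrl.capture(n);cv2.imwrite(f"pics/{n}0.png",im[:,:,::-1])
    m=ctrl.camera_model(n);print(n,m)
print(ctrl.camera_model("wrist"))
E
```

```text
{'t': 0.0, 'joints': [-1.333, 0.522, -0.036, 1.6, 0.021, 1.021, -0.113], 'dq': [0.0, 0.002, 0.0, 0.001, -0.0, -0.0, 0.0], 'tau': [-0.004, -92.713, 1.978, -36.993, 0.018, 0.008, 0.0], 'eef_pos': [0.189, 0.595, 0.231], 'tcp_rot': [0.241, 1.557, -0.242], 'wrist_force': [-0.102, 0.722, -0.107], 'ft_torque': [-0.026, 0.021, 0.022], 'finger_gap': 1.001}
side {'camera_matrix': array([[474.49891209,   0.        , 294.1130166 ],
       [  0.        , 474.49891209, 210.20422183],
       [  0.        ,   0.        ,   1.        ]]), 'rvec': array([ 2.39953352, -0.16175082,  0.07355388]), 'tvec': array([-0.53368973,  0.16983793,  1.53872192])}
top {'camera_matrix': array([[379.45663152,   0.        , 283.30641433],
       [  0.        , 379.45663152, 211.91752754],
       [  0.        ,   0.        ,   1.        ]]), 'rvec': array([ 2.16145949, -2.0982796 ,  0.22308158]), 'tvec': array([0.01053306, 0.55340384, 1.23297101])}
{'camera_matrix': array([[296.98098778,   0.        , 275.19499648],
       [  0.        , 296.98098778, 209.7028425 ],
       [  0.        ,   0.        ,   1.        ]]), 'mount': array([[ 4.50743518e-04, -2.93465552e-01,  9.55969543e-01,
        -1.42444355e-01],
       [ 9.99999416e-01, -8.06698000e-04, -7.19145641e-04,
         4.59344164e-04],
       [ 9.82223191e-04,  9.55969309e-01,  2.93465017e-01,
        -7.52431781e-02],
       [ 0.00000000e+00,  0.00000000e+00,  0.00000000e+00,
         1.00000000e+00]])}
```

View pics/side0.png

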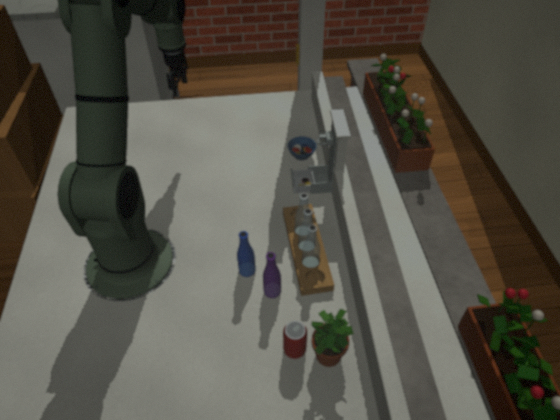

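View pics/top0.png

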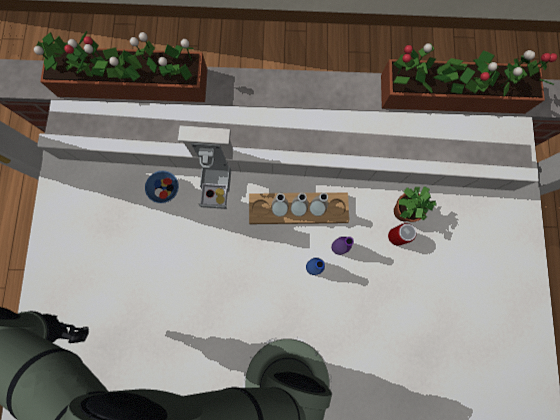

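```bash
cat > h.py <<'E'
import cv2,numpy as np
from scipy.spatial.transform import Rotation as R
from plant import ctrl
def cam(n,s=None):
    m=ctrl.camera_model(n);K=m["camera_matrix"]
    if n=="wrist":
        T=m["mount"];Rw=R.from_rotvec(s["tcp_rot"]).as_matrix()
        return K,(Rw@T[:3,:3]).T,Rw@T[:3,3]+s["eef_pos"]
    Rm=cv2.Rodrigues(m["rvec"])[0];return K,Rm,-Rm.T@m["tvec"]
def cast(c,uv,z):
    K,Rm,o=c;uv=np.atleast_2d(uv).astype(float)
    d=(Rm.T@np.linalg.inv(K)@np.c_[uv,np.ones(len(uv))].T).T
    return o+d*((z-o[2])/d[:,2])[:,None]
def proj(c,P):
    K,Rm,o=c;q=(K@Rm@(np.atleast_2d(P)-o).T).T;return q[:,:2]/q[:,2:]
def save(n,im,box=None,f=1):
    if box: im=im[box[1]:box[3],box[0]:box[2]]
    cv2.imwrite(f"pics/{n}.png",cv2.resize(im[:,:,::-1],None,fx=f,fy=f,interpolation=cv2.INTER_CUBIC))
E
python3 - <<'E'
from h import *
im=cv2.imread("pics/top0.png")[:,:,::-1]
save("top0c",im,(140,120,370,290),3.4)
im2=cv2.imread("pics/side0.png")[:,:,::-1]
save("side0c",im2,(220,60,370,310),2.4)
c=cam("top");hs=cv2.cvtColor(im.copy(),cv2.COLOR_RGB2HSV)
m=((hs[...,0]>8)&(hs[...,0]<25)&(hs[...,1]>70)).astype(np.uint8);m[:160]=0;m[:, :240]=0;m[240:]=0;m[:,360:]=0
k=max(cv2.findContours(m,0,2)[0],key=cv2.contourArea);r=cv2.minAreaRect(k)
print(r,cv2.boxPoints(r));print(cast(c,cv2.boxPoints(r),.034).round(4))
E
```

```text
((298.5, 208.0), (30.0, 99.0), 90.0) [[249. 193.]
 [348. 193.]
 [348. 223.]
 [249. 223.]]
[[ 0.6193  0.1473  0.034 ]
 [ 0.6307 -0.1968  0.034 ]
 [ 0.5248 -0.1963  0.034 ]
 [ 0.5142  0.1426  0.034 ]]
```

View pics/top0c.png

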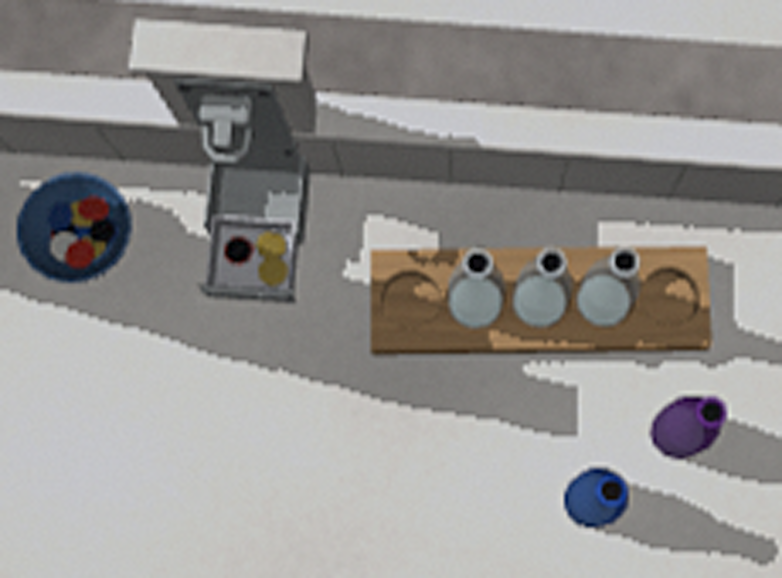

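View pics/side0c.png

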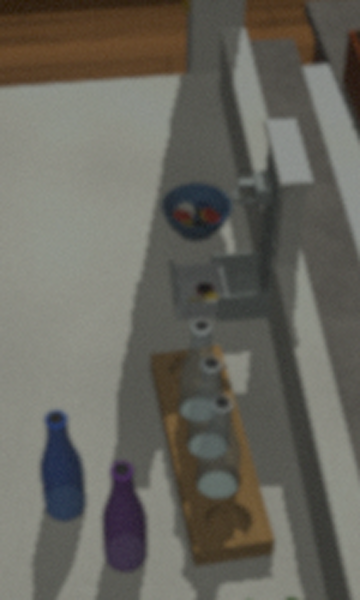

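Run:
```python
from h import *
im=cv2.imread("pics/top0.png")[:,:,::-1]
g=cv2.cvtColor(im.copy(),cv2.COLOR_RGB2GRAY).astype(float)
c=cam("top")
for u in (60,100,150,240,260,300,350,400,450,500,530):
    print(u,g[125:190,u].astype(int).tolist()[::1])
save("big0",im,(180,120,300,230),6.5)
```

```text
60 [114, 113, 114, 113, 113, 111, 113, 114, 114, 119, 173, 201, 193, 193, 197, 204, 161, 118, 124, 127, 130, 134, 130, 100, 74, 80, 78, 78, 80, 79, 76, 75, 73, 68, 112, 129, 123, 125, 126, 126, 123, 126, 126, 122, 123, 126, 125, 123, 126, 123, 123, 124, 124, 124, 124, 124, 116, 165, 198, 196, 193, 194, 192, 192, 191]
100 [112, 113, 115, 117, 121, 121, 120, 121, 117, 118, 116, 113, 135, 184, 199, 195, 194, 195, 196, 194, 195, 195, 196, 198, 204, 166, 95, 74, 71, 75, 82, 82, 80, 79, 77, 78, 79, 116, 133, 127, 129, 132, 131, 130, 128, 132, 133, 131, 131, 128, 128, 126, 126, 125, 126, 127, 125, 125, 126, 127, 127, 126, 128, 127, 128]
150 [107, 107, 110, 111, 112, 109, 109, 113, 113, 113, 110, 110, 110, 110, 113, 108, 171, 203, 199, 196, 197, 196, 197, 198, 198, 196, 196, 200, 190, 128, 72, 79, 79, 81, 84, 83, 83, 84, 80, 77, 101, 123, 126, 125, 123, 122, 121, 115, 180, 210, 140, 51, 44, 43, 49, 49, 47, 48, 48, 49, 49, 47, 46, 47, 43]
240 [117, 111, 113, 116, 116, 117, 117, 116, 112, 111, 110, 111, 113, 113, 114, 112, 113, 111, 112, 112, 115, 108, 141, 188, 202, 201, 209, 164, 123, 127, 1
[... 1704 characters left out ...]
0, 80, 81, 81, 84, 83, 82, 81, 77, 111, 129, 128, 126]
500 [191, 190, 192, 190, 188, 191, 190, 191, 190, 191, 193, 189, 191, 191, 191, 191, 196, 171, 123, 105, 112, 113, 113, 112, 111, 114, 113, 115, 113, 115, 117, 114, 114, 110, 109, 110, 112, 114, 117, 115, 138, 183, 198, 193, 194, 192, 192, 194, 192, 193, 193, 197, 198, 157, 90, 70, 79, 77, 78, 75, 77, 69, 64, 72, 91]
530 [189, 191, 189, 186, 187, 188, 189, 190, 186, 188, 188, 186, 187, 189, 187, 186, 188, 187, 188, 180, 143, 117, 121, 119, 117, 119, 116, 113, 111, 114, 114, 111, 107, 109, 107, 107, 109, 109, 111, 112, 110, 108, 115, 175, 198, 190, 189, 190, 191, 192, 190, 191, 191, 192, 198, 164, 94, 67, 76, 113, 132, 129, 128, 130, 127]
```

View pics/big0.png

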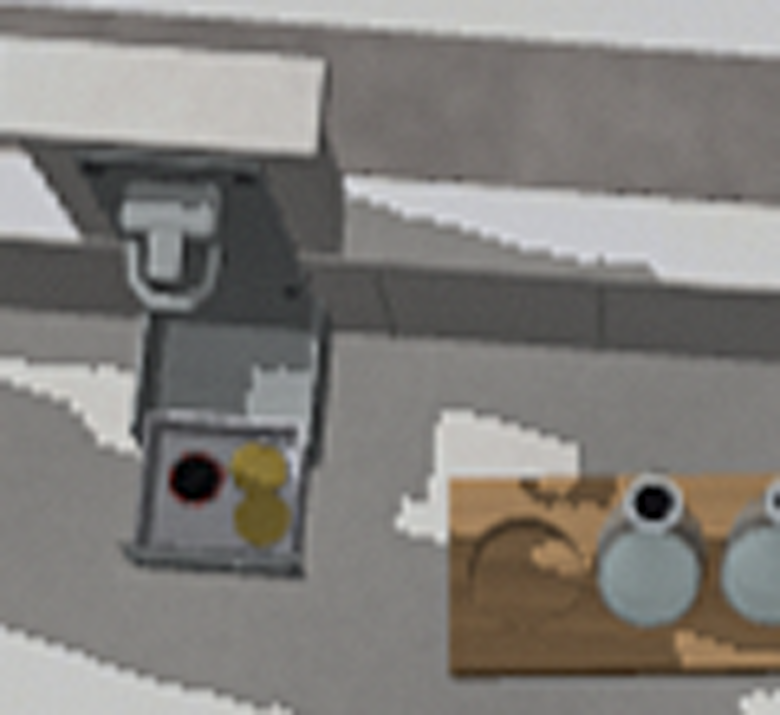

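```bash
python3 - <<'E'
from h import *
im=cv2.imread("pics/top0.png")[:,:,::-1]
g=cv2.GaussianBlur(cv2.cvtColor(im.copy(),cv2.COLOR_RGB2GRAY),(5,1),0).astype(float)
c=cam("top");foot=[];top=[]
for u in list(range(70,140,5))+list(range(250,480,5)):
    v0=138+(u-60)*(185-138)/(530-60)+12
    col=g[:,u]
    vs=int(v0)+3
    # darkest run near; walk down until >103, and up until >103
    v=vs
    while col[v]<100 and v<200:v+=1
    foot.append((u,v-1+(100-col[v-1])/(col[v]-col[v-1])))
    v=vs
    while col[v]<105:v-=1
    top.append((u,v+(col[v]-105)/(col[v]-col[v+1])))
for nm,pts,z in(("foot",foot,0),("top",top,.134)):
    P=cast(c,pts,z)
    for i in range(2):
        a=np.polyfit(P[:,1],P[:,0],1);r=P[:,0]-np.polyval(a,P[:,1]);P=P[abs(r)<.004]
    print(nm,a,np.degrees(np.arctan(a[0])),len(P),r.std())
# box etc
def p(x,y):return (180+(x-3)/6.5,120+(y-3)/6.5)
print("box right front top",cast(c,[p(318,462)],.062),"left front",cast(c,[p(139,432)],.062))
print("tray front rim L,R",cast(c,[p(128,548),p(302,572)],.055))
print("post cap front R corner z.292",cast(c,[p(322,155)],.292))
print("rack front",cast(c,[(248.7,223.6),(348.6,223.6)],.034),"back",cast(c,[(249.2,192.7),(348.3,192.7)],.034))
E
python3 - <<'E'
import sys;sys.path.insert(0,'.')
from h import *
im=cv2.imread("pics/top0.png")[:,:,::-1]
import os;os.chdir('.')
save("rk0",im,(235,180,365,235),6)
E
```

```text
** On entry to DLASCL parameter number  4 had an illegal value
 ** On entry to DLASCL parameter number  4 had an illegal value
 ** On entry to DLASCL parameter number  4 had an illegal value
 ** On entry to DLASCL parameter number  4 had an illegal value
 ** On entry to DLASCL parameter number  5 had an illegal value
 ** On entry to DLASCL parameter number  4 had an illegal value<stdin>:15: RuntimeWarning: divide by zero encountered in scalar divide
<stdin>:12: RuntimeWarning: divide by zero encountered in scalar divide
h.py:13: RuntimeWarning: invalid value encountered in multiply
  return o+d*((z-o[2])/d[:,2])[:,None]
Traceback (most recent call last):
numpy.linalg.LinAlgError: SVD did not converge in Linear Least Squares
```

View pics/rk0.png

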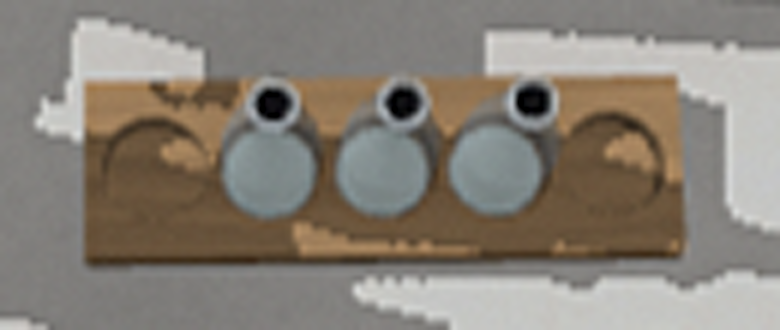

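Run:
```python
from h import *
im=cv2.imread("pics/top0.png")[:,:,::-1]
g=cv2.GaussianBlur(cv2.cvtColor(im.copy(),cv2.COLOR_RGB2GRAY),(5,1),0).astype(float)
c=cam("top");print("cam",c[2]);foot=[];top=[]
for u in list(range(80,130,5))+list(range(250,480,5)):
    vs=156+(u-100)*(180-156)/(450-100)
    col=g[:,u];v=int(vs)
    while col[v]<100 and v<200:v+=1
    if col[v]!=col[v-1]:foot.append((u,v-1+(100-col[v-1])/(col[v]-col[v-1])))
    v=int(vs)
    while col[v]<105 and v>100:v-=1
    if col[v]!=col[v+1]:top.append((u,v+(col[v]-105)/(col[v]-col[v+1])))
for nm,pts,z in(("foot",foot,0),("top",top,.134)):
    P=cast(c,pts,z)
    for i in range(3):
        a=np.polyfit(P[:,1],P[:,0],1);r=P[:,0]-np.polyval(a,P[:,1]);k=abs(r)<max(.003,2*r.std()*.8);P=P[k]
    print(nm,a,np.degrees(np.arctan(a[0])),len(P),r.std())
def p(x,y):return (180+(x-3)/6.5,120+(y-3)/6.5)
print("box right front top",cast(c,[p(318,462)],.062),"left front",cast(c,[p(139,432)],.062))
print("tray front rim L,R",cast(c,[p(128,548),p(302,572)],.055))
print("cap R",cast(c,[p(322,155)],.292))
q=lambda x,y:(235+(x-3)/6,180+(y-3)/6)
print("rack BL BR FR FL",cast(c,[q(85,82),q(677,77),q(684,252),q(85,262)],.034))
```

```text
cam [0.3097628  0.04739344 1.31468063]
foot [0.03806454 0.69992405] 2.1798849096071327 56 0.00033309575881344735
top [0.03857828 0.6955755 ] 2.209277283533531 56 0.00047428334266473197
box right front top [[0.61859081 0.21489654 0.062     ]] left front [[0.63160638 0.30882743 0.062     ]]
tray front rim L,R [[0.57111212 0.31172479 0.055     ]
 [0.56128287 0.22089465 0.055     ]]
cap R [[0.69957301 0.18995171 0.292     ]]
rack BL BR FR FL [[ 0.61871255  0.14840734  0.034     ]
 [ 0.63297131 -0.1945105   0.034     ]
 [ 0.53003219 -0.19808549  0.034     ]
 [ 0.5136062   0.14369549  0.034     ]]
```

```bash
cat >> h.py <<'E'
YAW=-np.radians(2.19); ex=np.array([np.cos(YAW),np.sin(YAW),0]);ey=np.array([-np.sin(YAW),np.cos(YAW),0])
O=np.array([.700+.0384*.2745,.2745,0])  # upstand origin estimate
def up(P): d=np.atleast_2d(P)-O; return np.c_[d@ex,d@ey,d[:,2]]
def world(q): q=np.asarray(q,float); return O+q[0]*ex+q[1]*ey+np.array([0,0,q[2]])
def goalR(t): 
    x=np.sin(t)*ex-np.cos(t)*np.array([0,0,1]);return np.c_[x,ey,np.cross(x,ey)]
def st():
    s=ctrl.read_state();Rm=R.from_rotvec(s["tcp_rot"]).as_matrix()
    print("t",round(s["t"],2),"tcp up mm",(up(s["eef_pos"])[0]*1000).round(1),"w",np.round(s["eef_pos"],4),"F",np.round(s["wrist_force"],1),"gap",round(s["finger_gap"],2),"q",np.round(s["joints"],2));return s,Rm
def delta(q,t=None):
    s,Rm=st();d=Rm.T@(world(q)-np.array(s["eef_pos"]));print("tool dp mm",(d*1000).round(1))
    if t is not None:print("rot",R.from_matrix(Rm.T@goalR(t)).as_rotvec().round(4))
E
python3 - <<'E'
from h import *
c=cam("top");sc=cam("side")
def p(x,y):return (180+(x-3)/6.5,120+(y-3)/6.5)
q=lambda x,y:(235+(x-3)/6,180+(y-3)/6)
print("box",up(cast(c,[p(318,462),p(139,432)],.062))*1000)
print("trayrim",up(cast(c,[p(128,548),p(302,572)],.055))*1000)
print("rack",up(cast(c,[q(85,82),q(677,77),q(684,252),q(85,262)],.034))*1000)
im=cv2.imread("pics/top0.png");h=cv2.cvtColor(im,cv2.COLOR_BGR2HSV)
im2=cv2.imread("pics/side0.png");h2=cv2.cvtColor(im2,cv2.COLOR_BGR2HSV)
# bottoms in side view (foot) & mouth in top view
k=lambda x,y:(140+(x-1.7)/3.4,120+(y-1.7)/3.4)
l=lambda x,y:(220+x/2.4,60+y/2.4)
print("purple mouth",up(cast(c,[k(711,412)],.183))*1000,"blue mouth",up(cast(c,[k(611,491)],.183))*1000)
print("side: purple",up(cast(sc,[l(122,468)],.183))*1000,"blue",up(cast(sc,[l(56,418)],.183))*1000)
print("claw",up(cast(c,[p(173,302)],.214))*1000)
print("bottles rack mouth",up(cast(c,[q(270,104),q(402,103),q(531,102)],.192))*1000)
print("can",up(cast(c,[(404,231)],.115))*1000,"pot",up(cast(c,[(412,205)],.09))*1000)
delta([-.25,-.23,.2],np.radians(25))
E
```

```text
box [[-89.60517697 -63.07364498  62.        ]
 [-80.1885326   31.286005    62.        ]]
trayrim [[-140.74932609   31.86955186   55.        ]
 [-147.1004703   -59.26985192   55.        ]]
rack [[ -86.94275229 -129.50963688   34.        ]
 [ -59.59035016 -471.63212852   34.        ]
 [-162.31766386 -479.1381578    34.        ]
 [-191.79227133 -138.23451097   34.        ]]
purple mouth [[-247.39615881 -453.87920861  183.        ]] blue mouth [[-322.5376737  -368.81316976  183.        ]]
side: purple [[-245.47335334 -451.22159597  183.        ]] blue [[-320.3962761  -368.10466517  183.        ]]
claw [[-55.06216805 -10.92947999 214.        ]]
bottles rack mouth [[-129.32299458 -237.57411958  192.        ]
 [-124.06882096 -304.25402825  192.        ]
 [-118.90834241 -369.59425593  192.        ]]
can [[-195.34096656 -643.70406649  115.        ]] pot [[-102.08217587 -678.30467597   90.        ]]
t 0.1 tcp up mm [-533.2  300.7  230.8] w [0.1893 0.5954 0.2308] F [-0.3 -1.   0.1] gap 1.0 q [-1.33  0.52 -0.04  1.6   0.02  1.02 -0.11]
tool dp mm [  31.2 -436.1  414.3]
rot [-0.265  -0.4337  0.0598]
```

```bash
sed -i 's/O=np.array.*/O=np.array([.700+.0384*.261,.261,0])/' h.py
python3 - <<'E'
from h import *
delta([-.25,-.24,.2],np.radians(20))
E
```

```text
t 0.1 tcp up mm [-533.2  314.2  230.8] w [0.1893 0.5954 0.2308] F [-0.3 -1.   0.1] gap 1.0 q [-1.33  0.52 -0.04  1.6   0.02  1.02 -0.11]
tool dp mm [  31.3 -458.8  420.5]
rot [-0.2666 -0.347   0.048 ]
```

carry_out(
  increments=[
    {"grip": 0.07, "dp": [0, -0.03, 0.02], "rot": [-0.0667, -0.0868, 0.012]},
    {"grip": 0.07, "dp": [0, -0.03, 0.02], "rot": [-0.0667, -0.0868, 0.012]},
    {"grip": 0.07, "dp": [0, -0.03, 0.02], "rot": [-0.0667, -0.0868, 0.012]},
    {"grip": 0.07, "dp": [0, -0.03, 0.02], "rot": [-0.0667, -0.0868, 0.012]},
    {"grip": 0.07, "dp": [0, 0, 0], "rot": [0, 0, 0]},
  ],
)

```text
t: 0.52
eef_pos: [0.2427, 0.4563, 0.2406]
tcp_rot: [0.017, 1.216, -0.033]
wrist_force: [0.5, 0.9, 1.4]
finger_gap: 0.82
```

Run:
```python
from h import *
delta([-.25,-.24,.2],np.radians(20))
```

```text
t 0.52 tcp up mm [-474.4  177.3  240.6] w [0.2427 0.4563 0.2406] F [0.5 0.9 1.4] gap 0.82 q [-1.48  0.31  0.07  1.99  0.45  0.86 -0.17]
tool dp mm [ 117.2 -418.   194.1]
rot [0.0052 0.0061 0.0027]
```

carry_out(
  increments=[
    {"grip": 0.07, "dp": [0.014, -0.02, 0.03], "rot": [0, 0, 0]},
    {"grip": 0.07, "dp": [0.014, -0.02, 0.03], "rot": [0, 0, 0]},
    {"grip": 0.07, "dp": [0.014, -0.025, 0.03], "rot": [0, 0, 0]},
    {"grip": 0.07, "dp": [0.014, -0.03, 0.026], "rot": [0, 0, 0]},
    {"grip": 0.07, "dp": [0.01, -0.03, 0.02], "rot": [0, 0, 0]},
    {"grip": 0.07, "dp": [0.01, -0.03, 0.02], "rot": [0, 0, 0]},
    {"grip": 0.07, "dp": [0.01, -0.03, 0.01], "rot": [0, 0, 0]},
    {"grip": 0.07, "dp": [0.01, -0.03, 0.01], "rot": [0, 0, 0]},
  ],
)

```text
t: 1.18
eef_pos: [0.4321, 0.2383, 0.2105]
tcp_rot: [0.025, 1.221, -0.033]
wrist_force: [1.5, 0.0, -1.0]
finger_gap: 0.822
```

Run:
```python
from h import *
delta([-.25,-.24,.2],np.radians(20))
delta([-.22,-.268,.09],np.radians(20))
```

```text
t 1.18 tcp up mm [-276.9  -33.3  210.5] w [0.4321 0.2383 0.2105] F [ 1.5  0.  -1. ] gap 0.82 q [-0.97  0.23  0.2   2.2   0.44  0.51  0.39]
tool dp mm [  19.  -206.7   21.9]
rot [-0.0011  0.0006 -0.0007]
t 1.18 tcp up mm [-276.9  -33.3  210.5] w [0.4321 0.2383 0.2105] F [ 1.5  0.  -1. ] gap 0.82 q [-0.97  0.23  0.2   2.2   0.44  0.51  0.39]
tool dp mm [ 132.6 -234.8   12.4]
rot [-0.0011  0.0006 -0.0007]
```

carry_out(
  increments=[
    {"grip": 0.07, "dp": [0.01, -0.03, 0.004], "rot": [0, 0, 0]},
    {"grip": 0.07, "dp": [0.01, -0.035, 0.004], "rot": [0, 0, 0]},
    {"grip": 0.07, "dp": [0.01, -0.035, 0.004], "rot": [0, 0, 0]},
    {"grip": 0.07, "dp": [0.02, -0.035, 0], "rot": [0, 0, 0]},
    {"grip": 0.07, "dp": [0.02, -0.035, 0], "rot": [0, 0, 0]},
    {"grip": 0.07, "dp": [0.02, -0.03, 0], "rot": [0, 0, 0]},
    {"grip": 0.07, "dp": [0.02, -0.025, 0], "rot": [0, 0, 0]},
    {"grip": 0.07, "dp": [0.02, -0.01, 0], "rot": [0, 0, 0]},
  ],
)

```text
t: 1.85
eef_pos: [0.4674, 0.0379, 0.1244]
tcp_rot: [0.013, 1.226, -0.047]
wrist_force: [-0.3, -0.0, -0.4]
finger_gap: 0.818
```

Run:
```python
from h import *
delta([-.215,-.268,.009],np.radians(20))
im=ctrl.capture("top");save("top1",im,(140,120,440,345),2.6)
im=ctrl.capture("wrist");save("w1",im)
```

```text
t 1.85 tcp up mm [-234.  -232.2  124.4] w [0.4674 0.0379 0.1244] F [-0.3 -0.  -0.4] gap 0.82 q [-0.28  0.35 -0.02  2.37  0.94  0.16  0.32]
tool dp mm [115.5 -34.  -21.2]
rot [ 0.0011 -0.0039  0.0159]
```

View pics/top1.png

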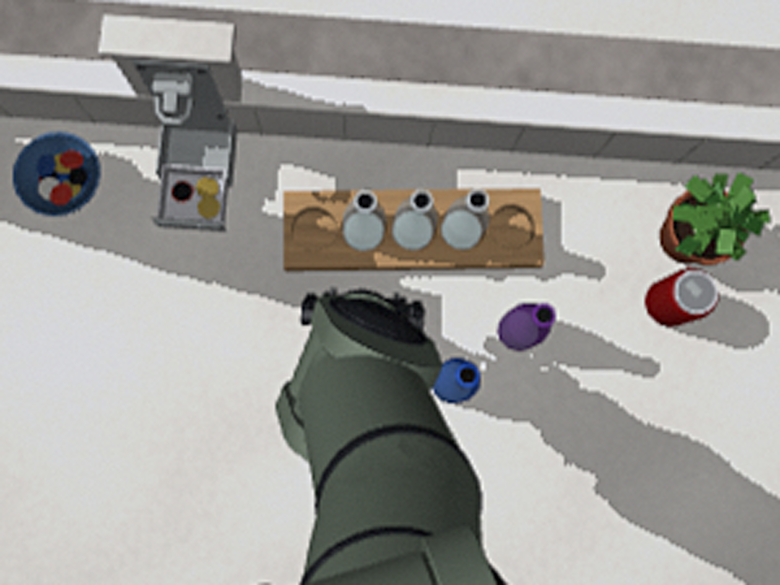

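View pics/w1.png

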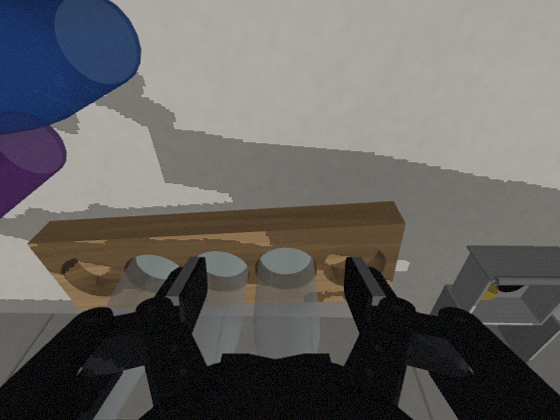

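carry_out(
  increments=[
    {"grip": 0.08, "dp": [0, 0, 0], "rot": [0, 0.07, 0.008]},
    {"grip": 0.08, "dp": [0, -0.01, 0], "rot": [0, 0.07, 0.008]},
    {"grip": 0.08, "dp": [0, -0.01, 0], "rot": [0, 0, 0]},
  ],
)

```text
t: 2.2
eef_pos: [0.4697, 0.0229, 0.1242]
tcp_rot: [0.013, 1.293, -0.045]
wrist_force: [-0.8, -0.9, 0.0]
finger_gap: 0.938
```

Run:
```python
from h import *
delta([-.218,-.257,.009],np.radians(12))
```

```text
t 2.2 tcp up mm [-231.1 -247.1  124.2] w [0.4697 0.0229 0.1242] F [-0.8 -0.9  0. ] gap 0.94 q [-0.03  0.37 -0.25  2.3   0.71  0.28  0.61]
tool dp mm [114.5  -8.1 -19.1]
rot [0.0015 0.0687 0.0155]
```

carry_out(
  increments=[
    {"grip": 0.08, "dp": [0.0, -0.004, 0], "rot": [0, 0.07, 0.015]},
    {"grip": 0.08, "dp": [0.03, -0.004, 0], "rot": [0, 0, 0]},
    {"grip": 0.08, "dp": [0.03, 0, 0], "rot": [0, 0, 0]},
    {"grip": 0.08, "dp": [0, 0, 0], "rot": [0, 0, 0]},
  ],
)

```text
t: 2.53
eef_pos: [0.4819, 0.0116, 0.0615]
tcp_rot: [0.018, 1.345, -0.044]
wrist_force: [-2.2, -0.0, -0.6]
finger_gap: 0.941
```

Run:
```python
from h import *
delta([-.218,-.257,.009],np.radians(12))
im=ctrl.capture("side");save("s2",im,(140,60,400,310),2.4)
```

```text
t 2.53 tcp up mm [-218.5 -258.    61.5] w [0.4819 0.0116 0.0615] F [-2.2 -0.  -0.6] gap 0.94 q [-0.08  0.53 -0.14  2.27  0.82  0.19  0.54]
tool dp mm [ 51.2   1.6 -11.3]
rot [-0.0013  0.0165  0.0124]
```

View pics/s2.png

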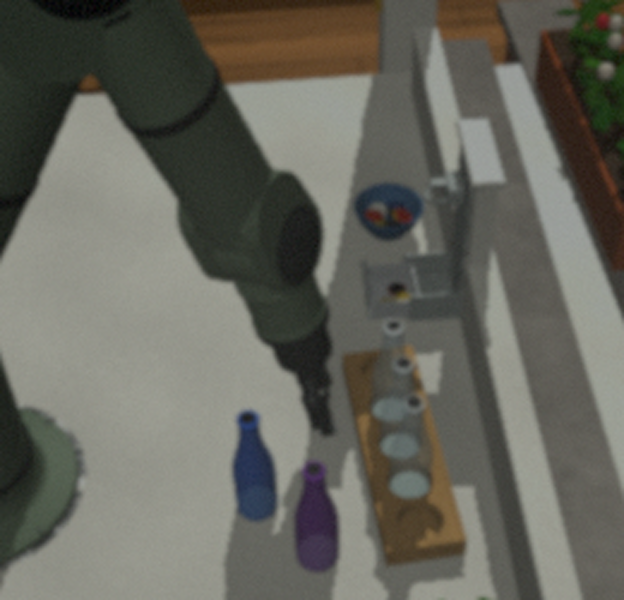

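carry_out(
  increments=[
    {"grip": 0.08, "dp": [0.018, 0, 0], "rot": [0, 0.035, 0.012]},
    {"grip": 0.08, "dp": [0.018, 0, -0.003], "rot": [0, 0, 0]},
    {"grip": 0.08, "dp": [0.013, 0, -0.003], "rot": [0, 0, 0]},
    {"grip": 0.08, "dp": [0, 0, 0], "rot": [0, 0, 0]},
  ],
)

```text
t: 2.92
eef_pos: [0.4872, 0.0124, 0.0192]
tcp_rot: [0.024, 1.374, -0.031]
wrist_force: [-1.1, -0.3, -0.3]
finger_gap: 0.934
```

Run:
```python
from h import *
delta([-.218,-.257,.009],np.radians(12))
im=ctrl.capture("side");save("s3",im,(200,60,400,310),2.4)
im=ctrl.capture("wrist");save("w3",im)
```

```text
t 2.92 tcp up mm [-213.2 -256.9   19.2] w [0.4872 0.0124 0.0192] F [-1.1 -0.3 -0.3] gap 0.93 q [-0.04  0.63 -0.18  2.25  1.09  0.16  0.3 ]
tool dp mm [ 9.  -0.  -6.7]
rot [ 0.0025 -0.0132  0.0007]
```

View pics/s3.png

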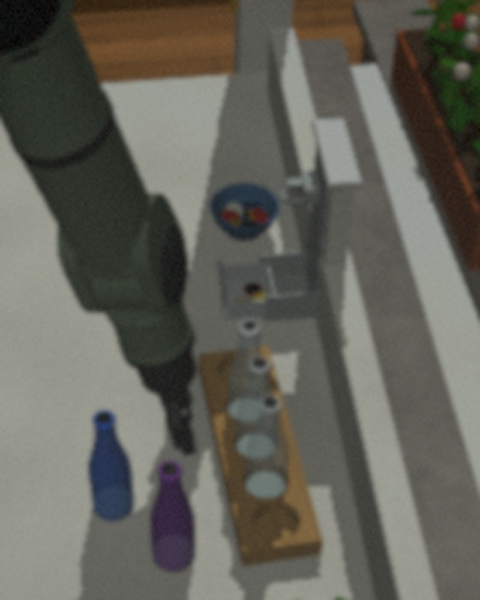

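View pics/w3.png

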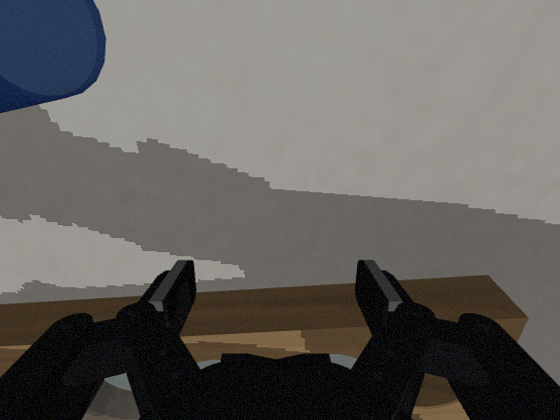

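carry_out(
  increments=[
    {"grip": 0.08, "dp": [0.0, 0, 0.005], "rot": [0, 0.02, 0]},
    {"grip": 0.08, "dp": [0.006, 0, 0.003], "rot": [0, 0, 0]},
    {"grip": 0.08, "dp": [0.005, 0, 0.002], "rot": [0, 0, 0]},
    {"grip": 0.08, "dp": [0, 0, 0], "rot": [0, 0, 0]},
  ],
)

```text
t: 3.35
eef_pos: [0.4994, 0.0109, 0.0098]
tcp_rot: [0.027, 1.394, -0.032]
wrist_force: [-0.2, -0.7, -0.5]
finger_gap: 0.939
```

Run:
```python
from h import *
delta([-.2,-.257,.009],np.radians(10))
im=ctrl.capture("side");save("s4",im,(260,180,380,310),4.5)
```

```text
t 3.35 tcp up mm [-200.9 -258.     9.8] w [0.4994 0.0109 0.0098] F [-0.2 -0.7 -0.5] gap 0.94 q [ 0.04  0.67 -0.26  2.2   1.04  0.22  0.37]
tool dp mm [0.9 1.  0.7]
rot [-0.0006  0.0021  0.0002]
```

View pics/s4.png

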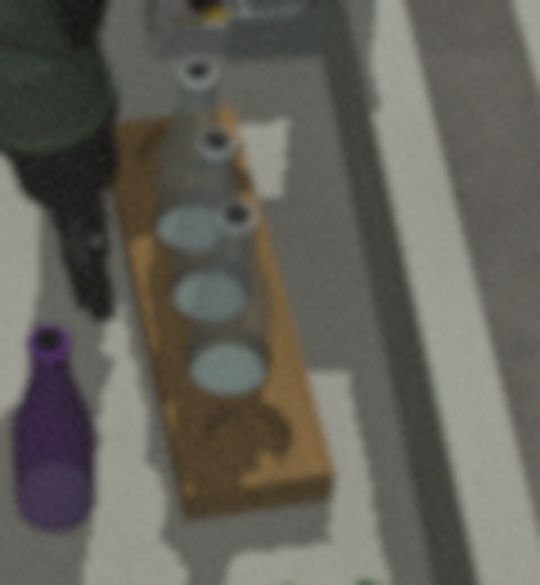

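Run:
```python
from h import *
c=cam("side")
for x in(-.211,-.19):
  for y in (-.30,-.315):
    print(x,y,proj(c,[world([x,y,z]) for z in(0,.01,.02,.03)]).round(1).tolist())
```

```text
-0.211 -0.3 [[280.1, 254.3], [280.0, 252.4], [280.0, 250.6], [279.9, 248.7]]
-0.211 -0.315 [[280.4, 257.9], [280.4, 256.1], [280.3, 254.2], [280.3, 252.4]]
-0.19 -0.3 [[286.4, 253.8], [286.4, 252.0], [286.4, 250.1], [286.4, 248.2]]
-0.19 -0.315 [[286.8, 257.4], [286.8, 255.6], [286.8, 253.8], [286.8, 251.9]]
```

carry_out(
  increments=[
    {"grip": 0.08, "dp": [0.004, 0, -0.001], "rot": [0, 0, 0]},
    {"grip": 0.08, "dp": [0.001, 0, 0.006], "rot": [0, 0, 0]},
    {"grip": 0.08, "dp": [0.001, 0, 0.006], "rot": [0, 0, 0]},
    {"grip": 0.08, "dp": [0.001, 0, 0.006], "rot": [0, 0, 0]},
    {"grip": 0.08, "dp": [0.001, 0, 0.006], "rot": [0, 0, 0]},
  ],
)

```text
t: 3.82
eef_pos: [0.5233, 0.0104, 0.006]
tcp_rot: [0.026, 1.395, -0.031]
wrist_force: [-3.4, 1.7, -1.8]
finger_gap: 0.94
```

Run:
```python
from h import *
delta([-.115,-.257,.007],np.radians(10))
im=ctrl.capture("side");save("s5",im,(240,160,380,310),4)
```

```text
t 3.82 tcp up mm [-177.  -257.6    6. ] w [0.5233 0.0104 0.006 ] F [-3.4  1.7 -1.8] gap 0.94 q [ 0.09  0.7  -0.32  2.14  1.    0.28  0.43]
tool dp mm [ 9.8  0.5 61.2]
rot [ 0.0005  0.0007 -0.0002]
```

View pics/s5.png

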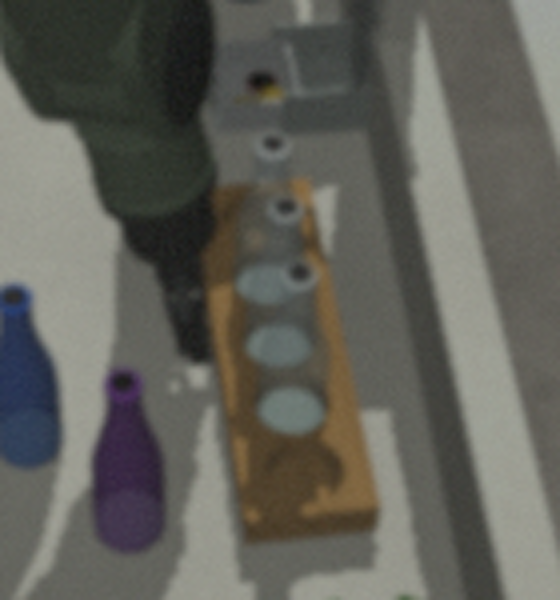

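carry_out(
  increments=[
    {"grip": 0.08, "dp": [0.001, 0, 0.005], "rot": [0, 0, 0]},
    {"grip": 0.08, "dp": [0.001, 0, 0.005], "rot": [0, 0, 0]},
    {"grip": 0.08, "dp": [0.001, 0, 0.005], "rot": [0, 0, 0]},
    {"grip": 0.08, "dp": [0.001, 0, 0.005], "rot": [0, 0, 0]},
    {"grip": 0.08, "dp": [0.001, 0, 0.005], "rot": [0, 0, 0]},
  ],
)

```text
t: 4.28
eef_pos: [0.5476, 0.0087, 0.0053]
tcp_rot: [0.027, 1.397, -0.033]
wrist_force: [-13.7, 0.8, 9.4]
finger_gap: 0.94
```

Run:
```python
from h import *
delta([-.115,-.257,.007],np.radians(10))
im=ctrl.capture("side");save("s6",im,(240,160,380,310),4)
im=ctrl.capture("wrist");save("w6",im)
```

```text
t 4.28 tcp up mm [-152.6 -258.4    5.3] w [0.5476 0.0087 0.0053] F [-13.7   0.8   9.4] gap 0.94 q [ 0.14  0.73 -0.37  2.07  0.95  0.34  0.51]
tool dp mm [ 4.9  1.4 37.4]
rot [-0.0009 -0.0006  0.001 ]
```

View pics/s6.png

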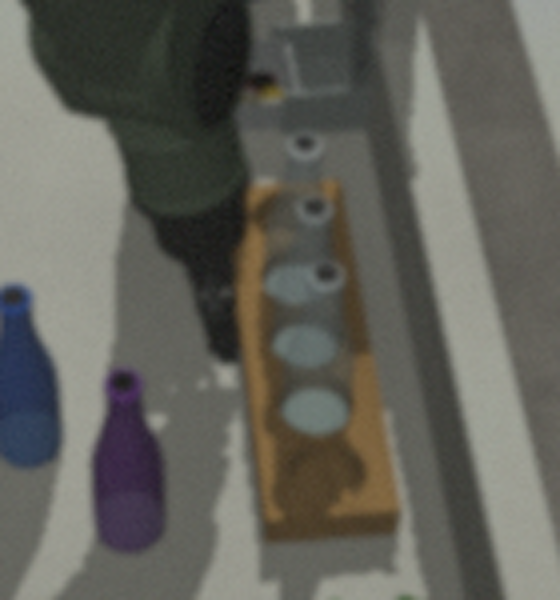

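View pics/w6.png

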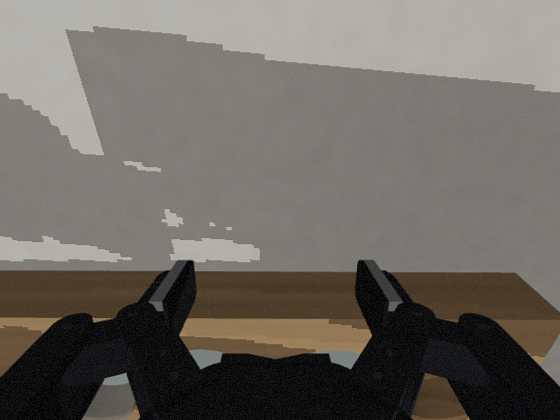

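carry_out(
  increments=[
    {"grip": 0.08, "dp": [-0.001, 0, 0.005], "rot": [0, 0, 0]},
    {"grip": 0.08, "dp": [-0.001, 0, 0.005], "rot": [0, 0, 0]},
    {"grip": 0.08, "dp": [0.001, 0, 0.005], "rot": [0, 0, 0]},
    {"grip": 0.08, "dp": [0.001, 0, 0.005], "rot": [0, 0, 0]},
  ],
)

```text
t: 4.72
eef_pos: [0.5682, 0.0081, 0.009]
tcp_rot: [0.027, 1.395, -0.033]
wrist_force: [-10.6, -0.3, 6.9]
finger_gap: 0.939
```

Run:
```python
from h import *
delta([-.115,-.257,.007],np.radians(10))
im=ctrl.capture("side");save("s7",im,(240,160,380,310),4)
```

```text
t 4.72 tcp up mm [-132.1 -258.1    9. ] w [0.5682 0.0081 0.009 ] F [-10.6  -0.3   6.9] gap 0.94 q [ 0.17  0.74 -0.41  2.02  0.91  0.39  0.56]
tool dp mm [ 4.9  1.1 16.5]
rot [-0.0007  0.0006  0.0005]
```

View pics/s7.png

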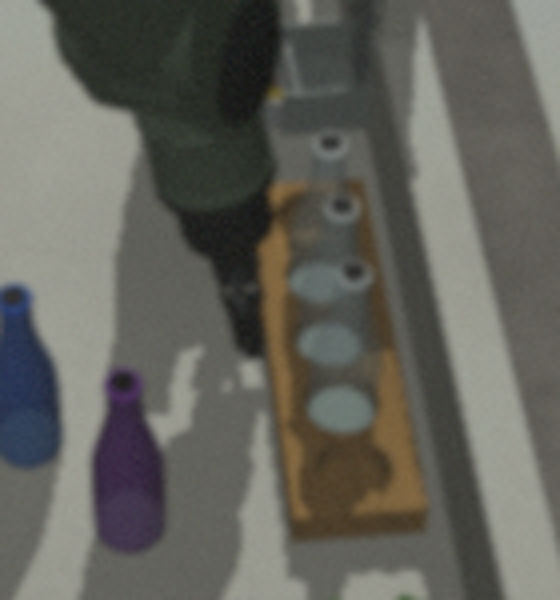

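carry_out(
  increments=[
    {"grip": 0.08, "dp": [0.001, 0, 0.004], "rot": [0, 0, 0]},
    {"grip": 0.08, "dp": [0.001, 0, 0.004], "rot": [0, 0, 0]},
    {"grip": 0.08, "dp": [0.001, 0, 0.004], "rot": [0, 0, 0]},
  ],
)

```text
t: 5.02
eef_pos: [0.5801, 0.0076, 0.0081]
tcp_rot: [0.027, 1.396, -0.033]
wrist_force: [-10.1, 0.5, 8.4]
finger_gap: 0.936
```

carry_out(
  increments=[
    {"grip": 0.08, "dp": [0.0, 0, 0.003], "rot": [0, 0, 0]},
    {"grip": 0.08, "dp": [0.0, 0, 0.0], "rot": [0, 0, 0]},
  ],
)

```text
t: 5.18
eef_pos: [0.584, 0.0076, 0.0086]
tcp_rot: [0.027, 1.395, -0.032]
wrist_force: [-2.0, -1.0, -1.1]
finger_gap: 0.935
```

Run:
```python
from h import *
delta([-.115,-.257,.007],np.radians(10))
im=ctrl.capture("side");save("s8",im,(240,160,380,310),4)
im=ctrl.capture("top");save("t8",im,(180,130,380,240),4)
```

```text
t 5.18 tcp up mm [-116.3 -258.1    8.6] w [0.584  0.0076 0.0086] F [-2.  -1.  -1.1] gap 0.94 q [ 0.19  0.76 -0.43  1.98  0.89  0.42  0.6 ]
tool dp mm [1.8 1.1 1. ]
rot [-0.0007  0.0013  0.0001]
```

View pics/s8.png

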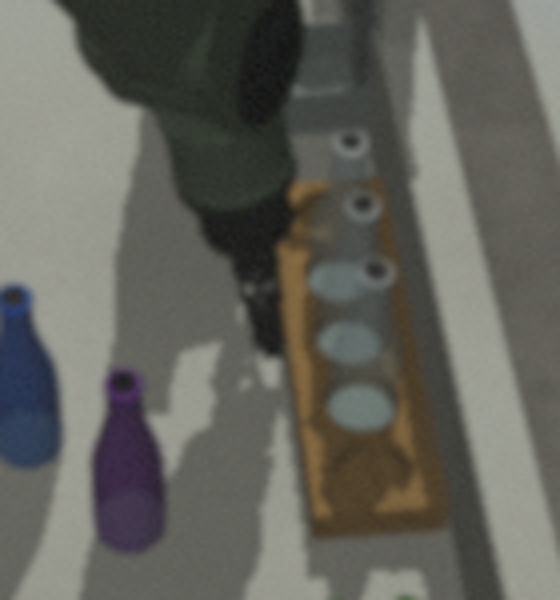

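View pics/t8.png

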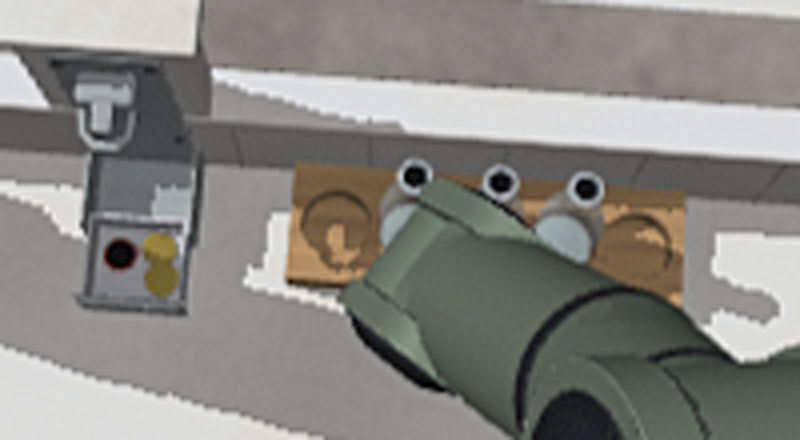

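carry_out(
  increments=[
    {"grip": 0.08, "dp": [0.0005, 0, 0.003], "rot": [0, 0, 0]},
    {"grip": 0.08, "dp": [0.0005, 0, 0.003], "rot": [0, 0, 0]},
    {"grip": 0.08, "dp": [0.0, 0, 0.0], "rot": [0, 0, 0]},
  ],
)

```text
t: 5.53
eef_pos: [0.5872, 0.0072, 0.0081]
tcp_rot: [0.025, 1.399, -0.033]
wrist_force: [-21.1, -0.5, 11.2]
finger_gap: 0.94
```

carry_out(
  increments=[
    {"grip": 0.08, "dp": [0.0005, 0, 0.002], "rot": [0, 0, 0]},
    {"grip": 0.08, "dp": [0.0005, 0, 0.002], "rot": [0, 0, 0]},
  ],
)

```text
t: 5.7
eef_pos: [0.5877, 0.0071, 0.0071]
tcp_rot: [0.024, 1.405, -0.034]
wrist_force: [-61.4, 3.1, 41.5]
finger_gap: 0.938
```

Run:
```python
from h import *
delta([-.115,-.257,.007],np.radians(10))
im=ctrl.capture("top");save("t9",im,(180,130,380,240),4)
```

```text
t 5.7 tcp up mm [-112.6 -258.4    7.1] w [0.5877 0.0071 0.0071] F [-61.4   3.1  41.5] gap 0.94 q [ 0.19  0.77 -0.45  1.96  0.88  0.44  0.62]
tool dp mm [-0.3  1.4 -2.4]
rot [ 0.001  -0.0085  0.0034]
```

View pics/t9.png

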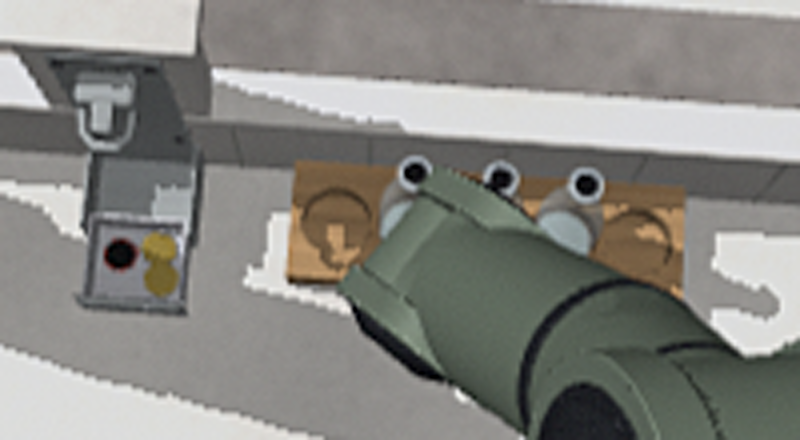

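carry_out(
  increments=[
    {"grip": 0.08, "dp": [-0.002, 0, -0.006], "rot": [0, 0, 0]},
    {"grip": 0.08, "dp": [-0.002, 0, -0.012], "rot": [0, 0, 0]},
    {"grip": 0.08, "dp": [-0.004, 0, -0.025], "rot": [0, 0, 0]},
    {"grip": 0.08, "dp": [-0.02, 0, -0.015], "rot": [0, 0, 0]},
    {"grip": 0.04, "dp": [-0.035, 0, 0], "rot": [0, 0, 0]},
    {"grip": 0.0, "dp": [-0.035, 0, 0], "rot": [0, 0, 0]},
    {"grip": 0, "dp": [-0.035, 0, 0], "rot": [0, 0, 0]},
    {"grip": 0, "dp": [-0.035, 0, 0], "rot": [0, 0, 0]},
  ],
)

```text
t: 6.42
eef_pos: [0.507, 0.0112, 0.1656]
tcp_rot: [0.026, 1.394, -0.031]
wrist_force: [0.3, -0.9, 0.5]
finger_gap: 0.379
```

Run:
```python
from h import *
delta([-.1,-.52,.24],np.radians(10))
im=ctrl.capture("top");save("t10",im,(180,130,380,240),4)
im=ctrl.capture("side");save("s10",im,(200,100,400,310),2.8)
```

```text
t 6.42 tcp up mm [-193.4 -257.3  165.6] w [0.507  0.0112 0.1656] F [ 0.3 -0.9  0.5] gap 0.38 q [ 0.41  0.43 -0.71  2.09  0.57  0.62  0.84]
tool dp mm [ -57.  -262.7  104.7]
rot [ 0.0012  0.0018 -0.0005]
```

View pics/t10.png

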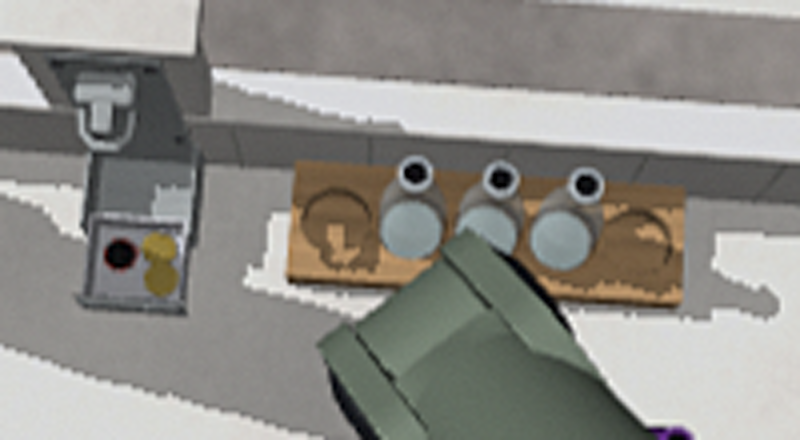

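View pics/s10.png

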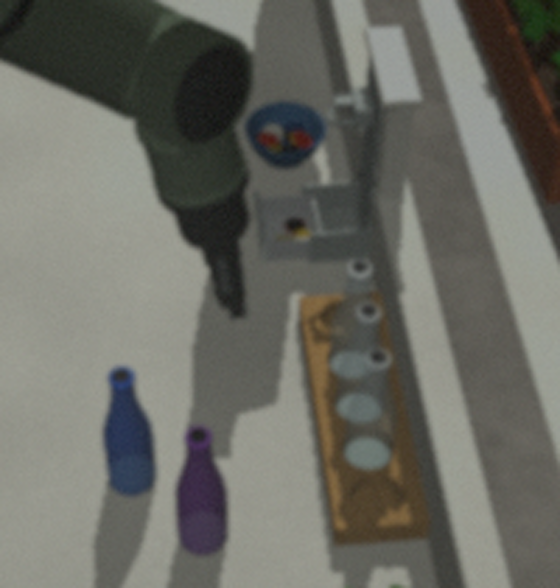

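Run:
```python
from h import *
c=cam("top");p=lambda x,y:(180+(x-2)/4,130+(y-2)/4)
print(up(cast(c,[p(294,162),p(686,188),p(683,300),p(286,282),p(194,240)],[.034]))*1000)
print(up(cast(c,[p(197,243)],[.062]))*1000)
```

```text
[[  -2.65407164 -124.20186612   34.        ]
 [  -1.4371556  -469.0851618    34.        ]
 [-102.21542094 -469.7102334    34.        ]
 [-110.53638261 -126.03050728   34.        ]
 [ -78.99886588  -43.59812796   34.        ]]
[[-88.26430267 -50.41748414  62.        ]]
```

carry_out(
  increments=[
    {"grip": 0.0, "dp": [-0.025, -0.01, 0.0], "rot": [0, 0, 0]},
    {"grip": 0.0, "dp": [-0.025, -0.03, 0.01], "rot": [0, 0, 0]},
    {"grip": 0.0, "dp": [-0.01, -0.035, 0.015], "rot": [0, 0, 0]},
    {"grip": 0.0, "dp": [0, -0.035, 0.015], "rot": [0, 0, 0]},
    {"grip": 0.0, "dp": [0, -0.035, 0.015], "rot": [0, 0, 0]},
    {"grip": 0.0, "dp": [0, -0.035, 0.02], "rot": [0, 0, 0]},
    {"grip": 0.0, "dp": [0, -0.035, 0.02], "rot": [0, 0, 0]},
    {"grip": 0.0, "dp": [0, -0.035, 0.01], "rot": [0, 0, 0]},
  ],
)

```text
t: 7.18
eef_pos: [0.5923, -0.2448, 0.2415]
tcp_rot: [0.026, 1.393, -0.032]
wrist_force: [0.5, 0.3, -0.2]
finger_gap: 0.002
```

Run:
```python
from h import *
delta([-.06,-.515,.1],np.radians(10))
im=ctrl.capture("top");save("t11",im,(180,130,480,355),2.6)
im=ctrl.capture("side");save("s11",im,(160,100,440,410),1.9)
```

```text
t 7.18 tcp up mm [ -98.3 -510.   241.5] w [ 0.5923 -0.2448  0.2415] F [ 0.5  0.3 -0.2] gap 0.0 q [ 0.84  0.55 -0.75  1.67  0.42  0.91  1.49]
tool dp mm [146.   -5.   12.7]
rot [0.     0.0032 0.0004]
```

View pics/t11.png

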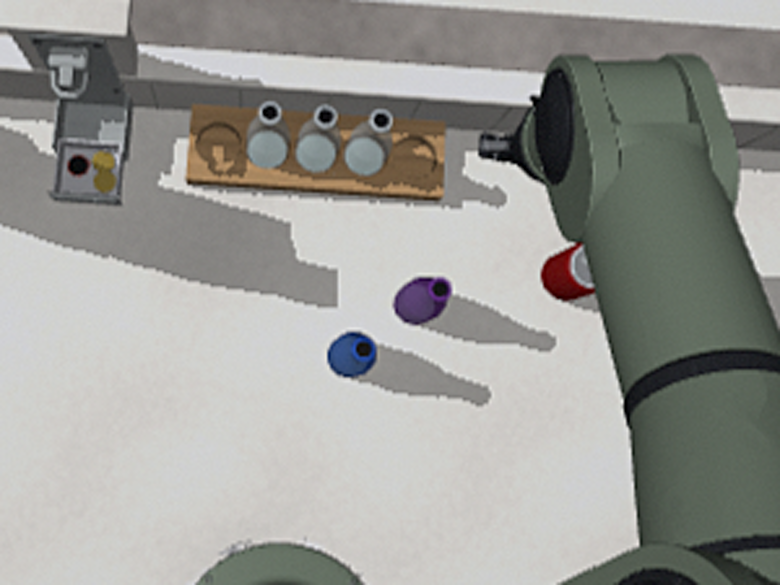

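View pics/s11.png

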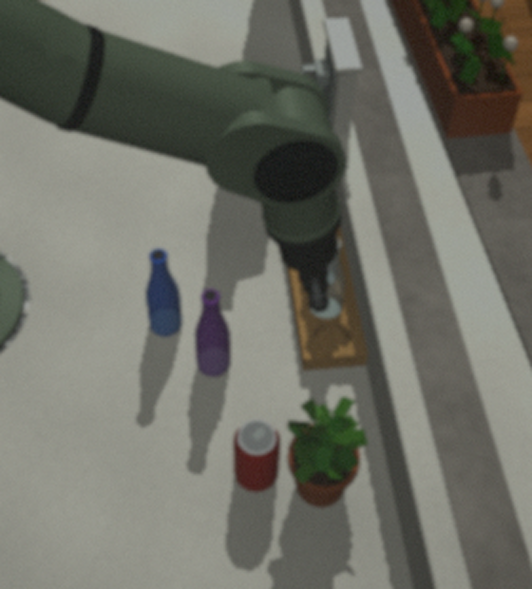

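carry_out(
  increments=[
    {"grip": 0.0, "dp": [0.04, 0, 0.0], "rot": [0, 0, 0]},
    {"grip": 0.0, "dp": [0.04, 0, 0.0], "rot": [0, 0, 0]},
    {"grip": 0.0, "dp": [0.04, 0, 0.0], "rot": [0, 0, 0]},
    {"grip": 0.0, "dp": [0.035, 0, 0.0], "rot": [0, 0, 0]},
    {"grip": 0.0, "dp": [0.03, 0, 0.0], "rot": [0, 0, 0]},
    {"grip": 0.0, "dp": [0.025, 0, 0.0], "rot": [0, 0, 0]},
    {"grip": 0.0, "dp": [0.01, 0, 0.0], "rot": [0, 0, 0]},
    {"grip": 0.0, "dp": [0, 0, 0], "rot": [0, 0, 0]},
  ],
)

```text
t: 7.95
eef_pos: [0.6283, -0.2431, 0.0223]
tcp_rot: [0.027, 1.397, -0.03]
wrist_force: [0.1, 1.0, 0.3]
finger_gap: 0.002
```

Run:
```python
from h import *
delta([-.058,-.485,.012],np.radians(10))
im=ctrl.capture("top");save("t12",im,(240,140,440,260),4)
im=ctrl.capture("side");save("s12",im,(200,160,400,380),2.7)
```

```text
t 7.95 tcp up mm [ -62.4 -506.9   22.3] w [ 0.6283 -0.2431  0.0223] F [0.1 1.  0.3] gap 0.0 q [ 0.66  0.85 -0.54  1.72  0.67  0.57  1.29]
tool dp mm [10.9 21.9  2.6]
rot [ 0.0008 -0.0013 -0.0013]
```

View pics/t12.png

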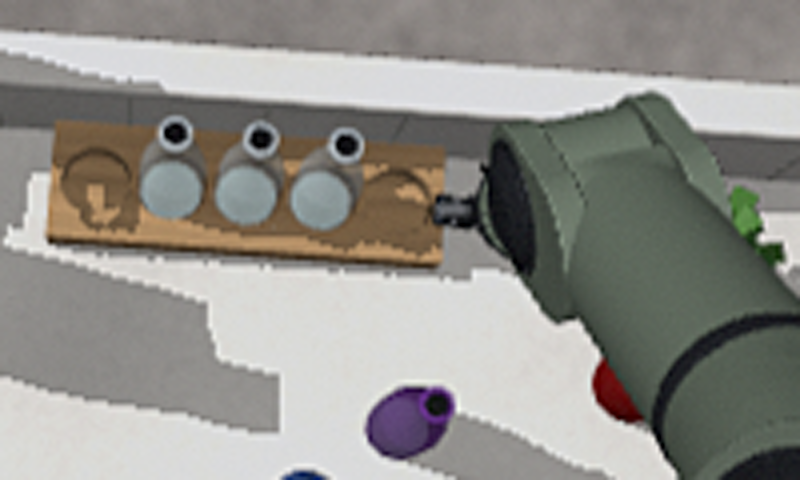

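View pics/s12.png

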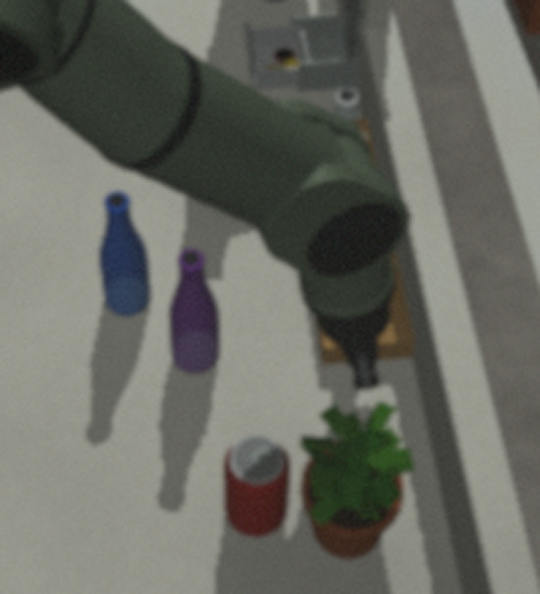

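Run:
```python
from h import *
c=cam("top");print(proj(c,[world([-.0624,-.507,.0223]),world([-.075,-.507,.1]),world([-.052,-.469,.034])]))
im=ctrl.capture("top");save("t13",im,(325,165,385,215),12)
im=ctrl.capture("wrist");save("w13",im)
```

```text
[[360.53542438 194.86643221]
 [365.63142465 193.1003743 ]
 [350.51256572 190.4393793 ]]
```

View pics/t13.png

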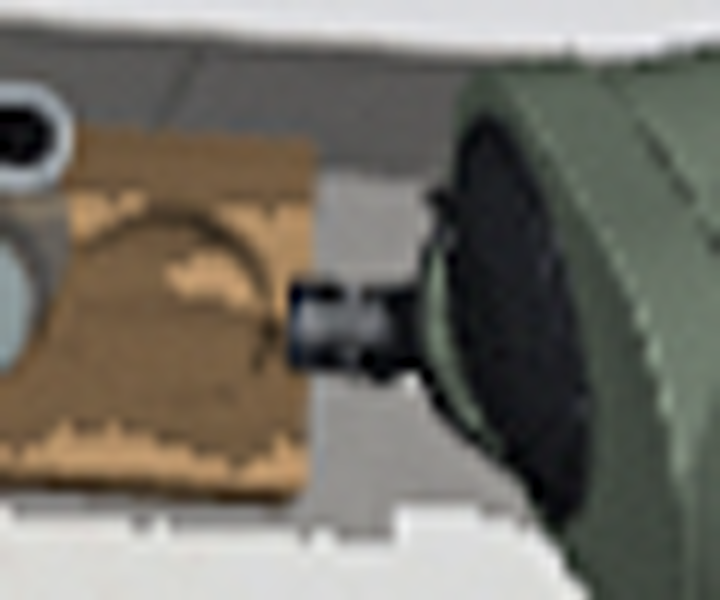

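View pics/w13.png

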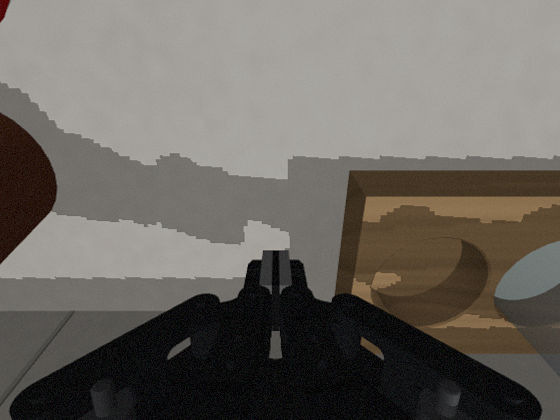

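carry_out(
  increments=[
    {"grip": 0.0, "dp": [0.01, 0.005, 0.002], "rot": [0, 0, 0]},
    {"grip": 0.0, "dp": [0, 0.008, 0], "rot": [0, 0, 0]},
    {"grip": 0.0, "dp": [0, 0.006, 0], "rot": [0, 0, 0]},
    {"grip": 0.0, "dp": [0, 0.005, 0], "rot": [0, 0, 0]},
    {"grip": 0.0, "dp": [0, 0.005, 0], "rot": [0, 0, 0]},
  ],
)

```text
t: 8.57
eef_pos: [0.6338, -0.2149, 0.0153]
tcp_rot: [0.026, 1.395, -0.032]
wrist_force: [0.1, -7.3, 0.2]
finger_gap: 0.003
```

Run:
```python
from h import *
delta([-.058,-.485,.012],np.radians(10))
im=ctrl.capture("top");save("t14",im,(200,140,400,260),4)
```

```text
t 8.57 tcp up mm [ -58.  -478.5   15.3] w [ 0.6338 -0.2149  0.0153] F [ 0.1 -7.3  0.2] gap 0.0 q [ 0.6   0.85 -0.51  1.74  0.69  0.55  1.23]
tool dp mm [ 3.3 -6.5 -0.6]
rot [0.0005 0.0014 0.0008]
```

View pics/t14.png

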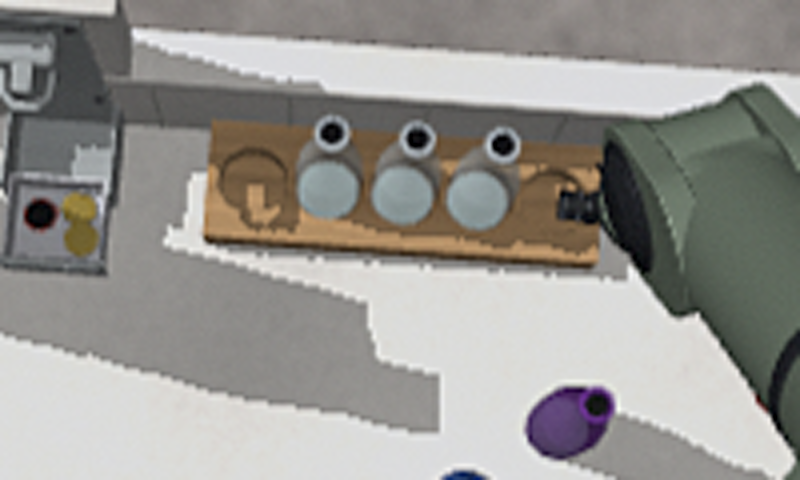

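carry_out(
  increments=[
    {"grip": 0.0, "dp": [0.002, 0.005, 0.001], "rot": [0, 0, 0]},
    {"grip": 0.0, "dp": [0, 0.006, 0.0005], "rot": [0, 0, 0]},
    {"grip": 0.0, "dp": [0, 0.006, 0.0005], "rot": [0, 0, 0]},
    {"grip": 0.0, "dp": [0, 0.006, 0.0], "rot": [0, 0, 0]},
    {"grip": 0.0, "dp": [0, 0.006, 0.0], "rot": [0, 0, 0]},
    {"grip": 0.0, "dp": [0, 0.005, 0], "rot": [0, 0, 0]},
  ],
)

```text
t: 9.12
eef_pos: [0.6363, -0.1847, 0.0137]
tcp_rot: [0.025, 1.396, -0.037]
wrist_force: [-8.6, -17.0, 8.5]
finger_gap: -0.003
```

Run:
```python
from h import *
delta([-.058,-.41,.012],np.radians(10))
im=ctrl.capture("top");save("t15",im,(190,140,370,230),4.4)
```

```text
t 9.12 tcp up mm [ -56.7 -448.2   13.7] w [ 0.6363 -0.1847  0.0137] F [ -8.6 -17.    8.5] gap -0.0 q [ 0.54  0.84 -0.49  1.76  0.7   0.53  1.16]
tool dp mm [ 1.3 38.2 -1.7]
rot [-0.0022 -0.0003  0.0049]
```

View pics/t15.png

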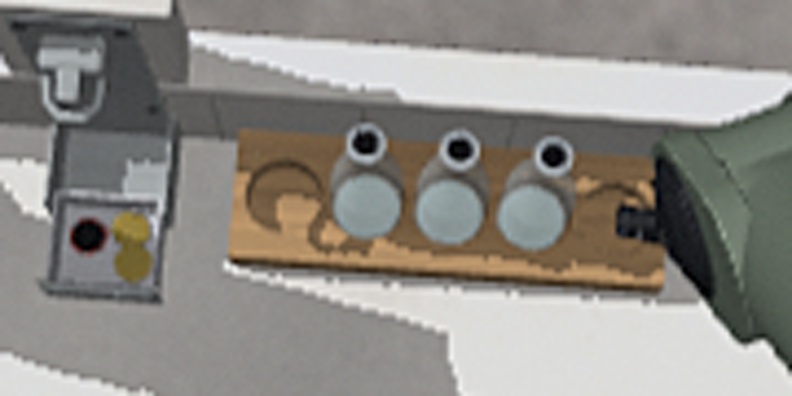

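carry_out(
  increments=[
    {"grip": 0.0, "dp": [0, 0.006, -0.001], "rot": [0, 0, 0]},
    {"grip": 0.0, "dp": [0, 0.006, 0], "rot": [0, 0, 0]},
    {"grip": 0.0, "dp": [0, 0.006, 0], "rot": [0, 0, 0]},
    {"grip": 0.0, "dp": [0, 0.006, 0.0], "rot": [0, 0, 0]},
    {"grip": 0.0, "dp": [0, 0.004, 0.0], "rot": [0, 0, 0]},
  ],
)

```text
t: 9.58
eef_pos: [0.6374, -0.1547, 0.0137]
tcp_rot: [0.026, 1.395, -0.034]
wrist_force: [-1.5, -11.2, 6.1]
finger_gap: -0.004
```

Run:
```python
from h import *
delta([-.058,-.41,.012],np.radians(10))
im=ctrl.capture("top");save("t16",im,(190,140,370,230),4.4)
im=ctrl.capture("side");save("s16",im,(220,120,380,310),3)
```

```text
t 9.58 tcp up mm [ -56.6 -418.2   13.7] w [ 0.6374 -0.1547  0.0137] F [ -1.5 -11.2   6.1] gap -0.0 q [ 0.48  0.83 -0.48  1.78  0.71  0.51  1.1 ]
tool dp mm [ 1.4  8.2 -1.6]
rot [-0.0009  0.0015  0.0025]
```

View pics/t16.png

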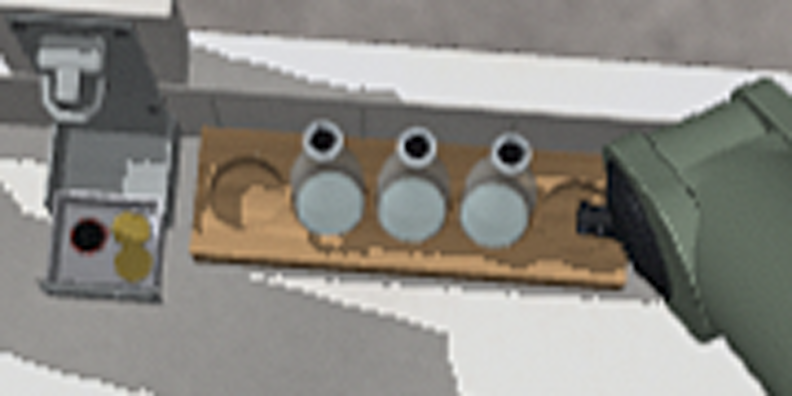

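View pics/s16.png

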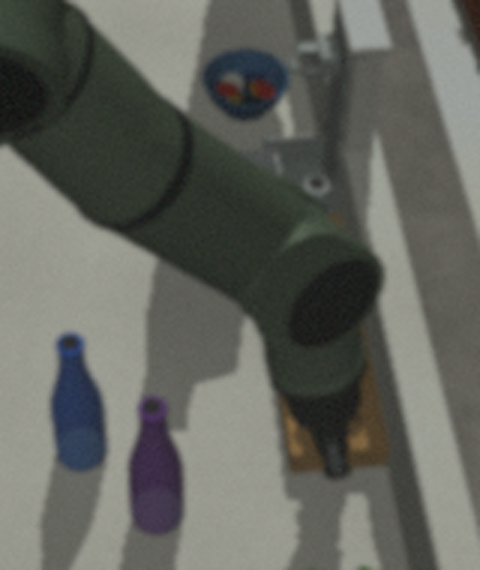

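carry_out(
  increments=[
    {"grip": 0.0, "dp": [0, 0.005, 0], "rot": [0, 0, 0]},
    {"grip": 0.0, "dp": [0, 0.004, 0], "rot": [0, 0, 0]},
    {"grip": 0.0, "dp": [0, 0.003, 0], "rot": [0, 0, 0]},
  ],
)

```text
t: 9.93
eef_pos: [0.6379, -0.1428, 0.0137]
tcp_rot: [0.026, 1.395, -0.034]
wrist_force: [-1.0, -10.9, 4.0]
finger_gap: -0.001
```

carry_out(
  increments=[
    {"grip": 0.0, "dp": [0, 0.002, 0], "rot": [0, 0, 0]},
    {"grip": 0.0, "dp": [0, 0.002, 0], "rot": [0, 0, 0]},
  ],
)

```text
t: 10.1
eef_pos: [0.638, -0.139, 0.0136]
tcp_rot: [0.026, 1.395, -0.035]
wrist_force: [-1.5, -9.7, 4.9]
finger_gap: -0.002
```

Run:
```python
from h import *
delta([-.058,-.41,.012],np.radians(10))
im=ctrl.capture("top");save("t17",im,(190,140,370,230),4.4)
```

```text
t 10.1 tcp up mm [ -56.6 -402.5   13.6] w [ 0.638  -0.139   0.0136] F [-1.5 -9.7  4.9] gap -0.0 q [ 0.45  0.82 -0.47  1.79  0.71  0.51  1.07]
tool dp mm [ 1.4 -7.5 -1.6]
rot [-0.0012  0.0015  0.0025]
```

View pics/t17.png

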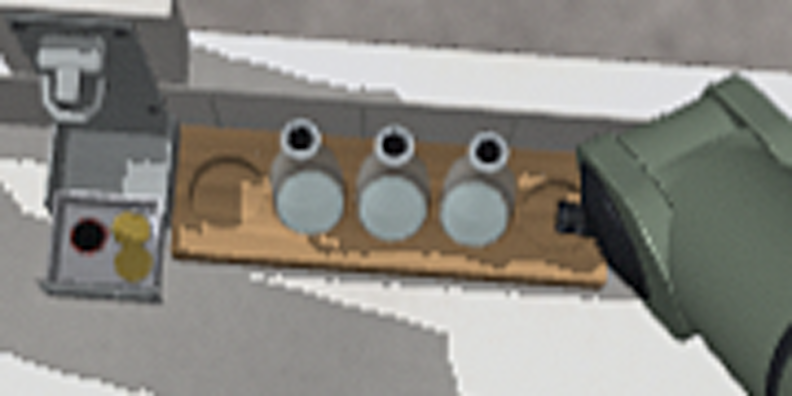

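carry_out(
  increments=[
    {"grip": 0.0, "dp": [0, 0.002, 0], "rot": [0, 0, 0]},
    {"grip": 0.0, "dp": [0, 0.002, 0], "rot": [0, 0, 0]},
  ],
)

```text
t: 10.32
eef_pos: [0.6381, -0.1362, 0.0136]
tcp_rot: [0.025, 1.395, -0.036]
wrist_force: [-0.3, -23.5, 4.9]
finger_gap: -0.003
```

carry_out(
  increments=[
    {"grip": 0.0, "dp": [0, 0.002, 0], "rot": [0, 0, 0]},
    {"grip": 0.0, "dp": [0, 0.001, 0], "rot": [0, 0, 0]},
  ],
)

```text
t: 10.48
eef_pos: [0.6381, -0.1361, 0.0137]
tcp_rot: [0.025, 1.395, -0.04]
wrist_force: [0.5, -29.9, 3.9]
finger_gap: -0.002
```

Run:
```python
from h import *
delta([-.058,-.45,.012],np.radians(10))
im=ctrl.capture("top");save("t18",im,(190,140,300,220),7)
save("t18b",im,(270,150,370,220),7)
```

```text
t 10.48 tcp up mm [ -56.7 -399.5   13.7] w [ 0.6381 -0.1361  0.0137] F [  0.5 -29.9   3.9] gap -0.0 q [ 0.44  0.82 -0.46  1.79  0.71  0.5   1.05]
tool dp mm [  1.8 -50.4  -1.4]
rot [-0.0036  0.0011  0.0073]
```

View pics/t18.png

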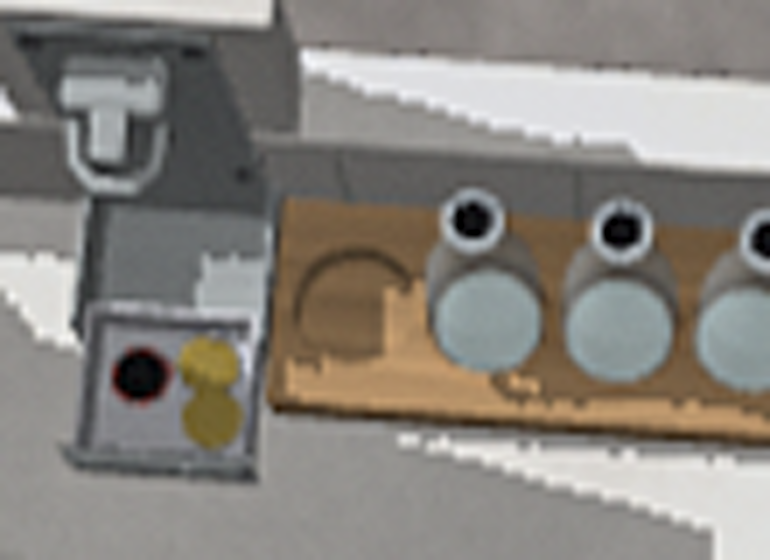

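View pics/t18b.png

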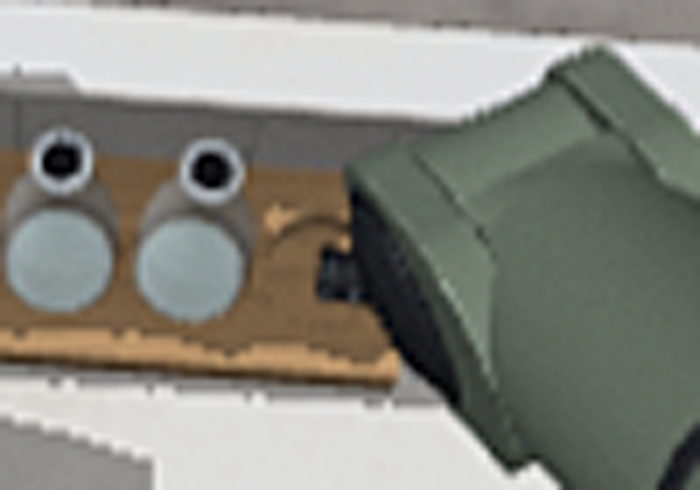

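carry_out(
  increments=[
    {"grip": 0.0, "dp": [0, -0.004, 0], "rot": [0, 0, 0]},
    {"grip": 0.0, "dp": [0, -0.01, 0], "rot": [0, 0, 0]},
    {"grip": 0.0, "dp": [0, -0.025, 0], "rot": [0, 0, 0]},
    {"grip": 0.0, "dp": [-0.03, -0.005, 0], "rot": [0, 0, 0]},
    {"grip": 0.0, "dp": [-0.04, 0, 0], "rot": [0, 0, 0]},
    {"grip": 0.0, "dp": [-0.04, 0, -0.01], "rot": [0, 0, 0]},
    {"grip": 0.0, "dp": [-0.04, 0, -0.02], "rot": [0, 0, 0]},
    {"grip": 0.0, "dp": [-0.04, 0, -0.03], "rot": [0, 0, 0]},
  ],
)

```text
t: 11.2
eef_pos: [0.5524, -0.1706, 0.1837]
tcp_rot: [0.026, 1.393, -0.031]
wrist_force: [0.2, 0.2, 1.1]
finger_gap: -0.001
```

Run:
```python
from h import *
delta([-.19,-.3,.24],np.radians(10))
im=ctrl.capture("top");save("t19",im,(190,140,350,220),5)
im=ctrl.capture("side");save("s19",im,(220,100,380,310),2.8)
```

```text
t 11.2 tcp up mm [-141.  -437.3  183.7] w [ 0.5524 -0.1706  0.1837] F [0.2 0.2 1.1] gap -0.0 q [ 0.74  0.51 -0.71  1.9   0.48  0.72  1.32]
tool dp mm [-64.  137.4 -38.1]
rot [ 0.001   0.0031 -0.0003]
```

View pics/t19.png

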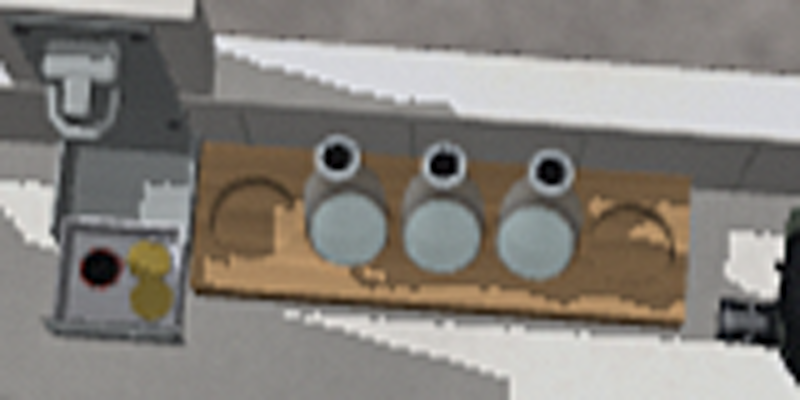

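View pics/s19.png

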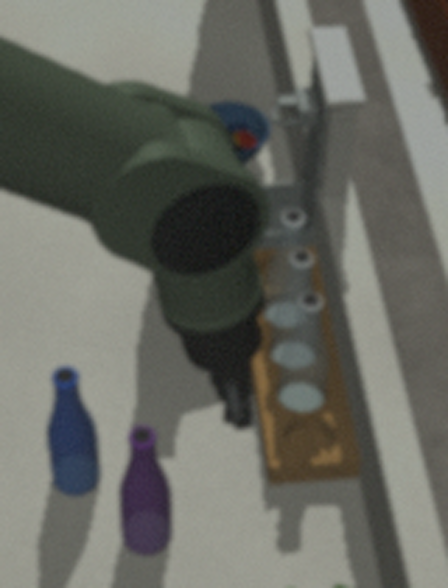

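```bash
cat > meas.py <<'E'
from h import *
im=ctrl.capture("top");c=cam("top")
hs=cv2.cvtColor(im.copy(),cv2.COLOR_RGB2HSV).astype(float)
b=cv2.GaussianBlur(im.astype(np.float32),(3,1),0);d=b[...,0]-b[...,2]  # R-B: wood
B=[];F=[]
for u in list(range(233,250,2))+list(range(310,324,2)):
    col=d[:,u];vi=np.where(col[160:215]>25)[0]+160
    v=vi.min();B.append((u,v-1+(25-col[v-1])/(col[v]-col[v-1])))
for u in range(233,324,2):
    col=d[:,u];vi=np.where(col[160:215]>14)[0]+160
    v=vi.max();F.append((u,v+(col[v]-14)/(col[v]-col[v+1])))
for n,P,z in(("back top z34",B,.034),("front bottom z0",F,0.0)):
    q=up(cast(c,P,z));a=np.polyfit(q[:,1],q[:,0],1);print(n,"yaw deg",-np.degrees(np.arctan(a[0])).round(2),"x at y=-60,-380 mm",(1000*np.polyval(a,[-.06,-.38])).round(1),"res",(1000*(q[:,0]-np.polyval(a,q[:,1])).std()).round(2))
E
python3 meas.py
```

```text
back top z34 yaw deg -0.04 x at y=-60,-380 mm [-0.5 -0.7] res 0.29
front bottom z0 yaw deg -0.03 x at y=-60,-380 mm [-104.  -104.2] res 0.42
```

carry_out(
  increments=[
    {"grip": 0.0, "dp": [-0.035, 0.01, 0], "rot": [0, 0, 0]},
    {"grip": 0.0, "dp": [-0.02, 0.03, -0.01], "rot": [0, 0, 0]},
    {"grip": 0.0, "dp": [0, 0.038, -0.01], "rot": [0, 0, 0]},
    {"grip": 0.0, "dp": [0, 0.038, -0.01], "rot": [0, 0, 0]},
    {"grip": 0.0, "dp": [0, 0.038, -0.01], "rot": [0, 0, 0]},
    {"grip": 0.0, "dp": [0, 0.038, 0], "rot": [0, 0, 0]},
    {"grip": 0.0, "dp": [0, 0.038, 0], "rot": [0, 0, 0]},
    {"grip": 0.0, "dp": [0, 0.038, 0], "rot": [0, 0, 0]},
  ],
)

```text
t: 12.02
eef_pos: [0.5137, 0.1007, 0.2282]
tcp_rot: [0.027, 1.395, -0.031]
wrist_force: [1.2, -0.4, 1.4]
finger_gap: -0.0
```

Run:
```python
from h import *
delta([-.19,0,.02],np.radians(10))
```

```text
t 12.02 tcp up mm [-190.1 -167.7  228.2] w [0.5137 0.1007 0.2282] F [ 1.2 -0.4  1.4] gap -0.0 q [ 0.28  0.37 -0.78  1.98  0.48  0.79  0.76]
tool dp mm [205.1 167.6 -36.2]
rot [ 0.0003  0.0009 -0.0005]
```

carry_out(
  increments=[
    {"grip": 0.0, "dp": [0.0, 0.038, -0.005], "rot": [0, 0, 0]},
    {"grip": 0.0, "dp": [0.01, 0.038, -0.005], "rot": [0, 0, 0]},
    {"grip": 0.0, "dp": [0.02, 0.036, -0.005], "rot": [0, 0, 0]},
    {"grip": 0.0, "dp": [0.03, 0.035, -0.005], "rot": [0, 0, 0]},
    {"grip": 0.0, "dp": [0.035, 0.02, -0.005], "rot": [0, 0, 0]},
    {"grip": 0.0, "dp": [0.035, 0, -0.005], "rot": [0, 0, 0]},
    {"grip": 0.0, "dp": [0.03, 0, -0.005], "rot": [0, 0, 0]},
    {"grip": 0.0, "dp": [0.02, 0, 0], "rot": [0, 0, 0]},
  ],
)

```text
t: 12.68
eef_pos: [0.5148, 0.2626, 0.0441]
tcp_rot: [0.023, 1.399, -0.031]
wrist_force: [0.7, -0.4, -0.2]
finger_gap: -0.002
```

```bash
python3 - <<'E'
from h import *
delta([-.165,0,.02],np.radians(10))
im=ctrl.capture("top");save("t20",im,(130,120,330,240),4)
im=ctrl.capture("side");save("s20",im,(220,60,380,260),3)
E
python3 meas.py
```

```text
t 12.68 tcp up mm [-195.1   -5.9   44.1] w [0.5148 0.2626 0.0441] F [ 0.7 -0.4 -0.2] gap -0.0 q [-0.24  0.72 -0.54  1.96  0.91  0.59  0.11]
tool dp mm [28.9  5.9 25.6]
rot [ 0.0029 -0.003   0.0012]
back top z34 yaw deg -0.04 x at y=-60,-380 mm [-0.4 -0.6] res 0.29
front bottom z0 yaw deg -0.03 x at y=-60,-380 mm [-104.2 -104.3] res 0.44
```

View pics/t20.png

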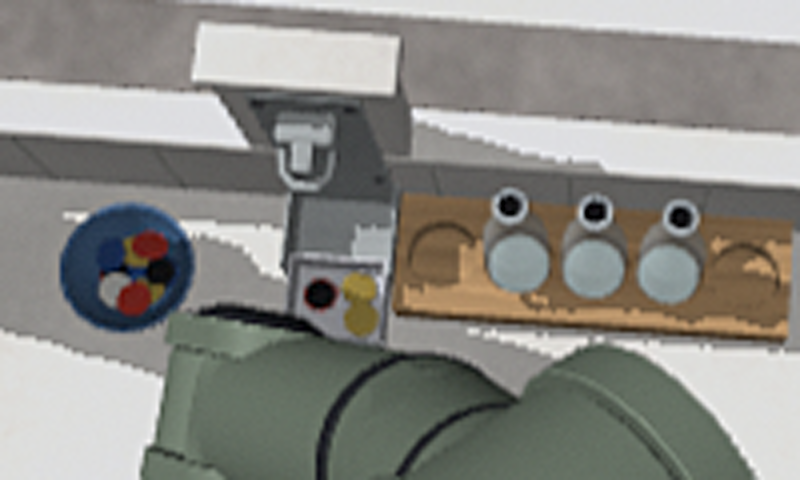

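View pics/s20.png

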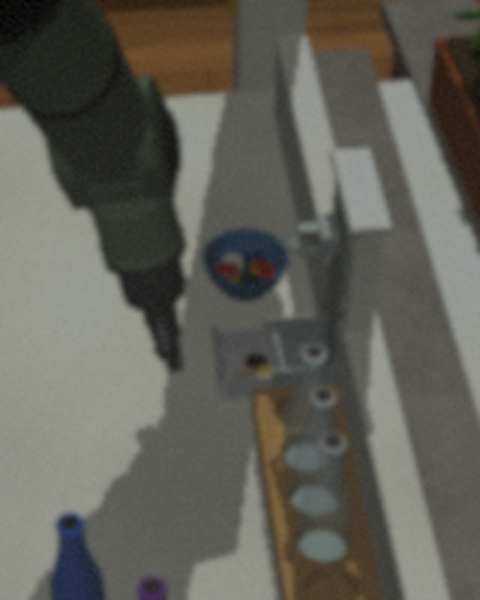

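carry_out(
  increments=[
    {"grip": 0.0, "dp": [0.02, 0.004, 0.004], "rot": [0, 0, 0]},
    {"grip": 0.0, "dp": [0.005, 0.002, 0.012], "rot": [0, 0, 0]},
    {"grip": 0.0, "dp": [0.002, 0, 0.01], "rot": [0, 0, 0]},
    {"grip": 0.0, "dp": [0.001, 0, 0.006], "rot": [0, 0, 0]},
    {"grip": 0.0, "dp": [0.001, 0, 0.006], "rot": [0, 0, 0]},
    {"grip": 0.0, "dp": [0.001, 0, 0.006], "rot": [0, 0, 0]},
    {"grip": 0.0, "dp": [0.001, 0, 0.006], "rot": [0, 0, 0]},
  ],
)

```text
t: 13.42
eef_pos: [0.5722, 0.2662, 0.0276]
tcp_rot: [0.027, 1.394, -0.031]
wrist_force: [-2.1, 1.4, 0.1]
finger_gap: 0.0
```

Run:
```python
from h import *
delta([-.095,0,.02],np.radians(10))
im=ctrl.capture("side");save("s21",im,(220,60,380,260),3)
```

```text
t 13.42 tcp up mm [-1.38e+02 -1.00e-01  2.76e+01] w [0.5722 0.2662 0.0276] F [-2.1  1.4  0.1] gap 0.0 q [-0.21  0.8  -0.54  1.83  0.9   0.63  0.2 ]
tool dp mm [15.   0.1 41. ]
rot [ 0.      0.0019 -0.0006]
```

View pics/s21.png

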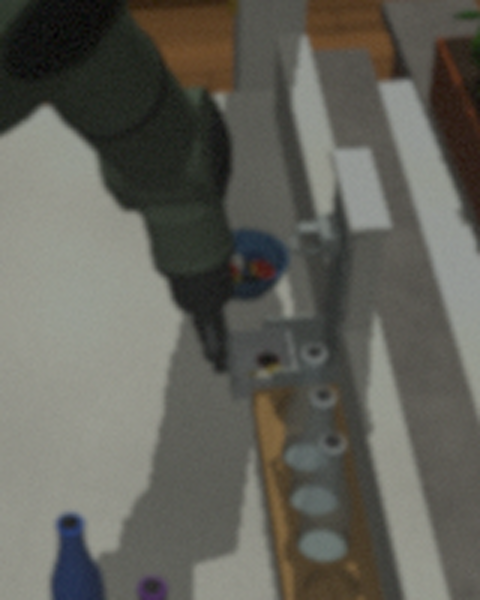

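carry_out(
  increments=[
    {"grip": 0.0, "dp": [0.002, 0, 0.006], "rot": [0, 0, 0]},
    {"grip": 0.0, "dp": [0.002, 0, 0.006], "rot": [0, 0, 0]},
    {"grip": 0.0, "dp": [0.001, 0, 0.006], "rot": [0, 0, 0]},
    {"grip": 0.0, "dp": [0.001, 0, 0.006], "rot": [0, 0, 0]},
    {"grip": 0.0, "dp": [0.001, 0, 0.006], "rot": [0, 0, 0]},
    {"grip": 0.0, "dp": [0.001, 0, 0.004], "rot": [0, 0, 0]},
  ],
)

```text
t: 13.97
eef_pos: [0.6073, 0.2646, 0.0248]
tcp_rot: [0.027, 1.395, -0.032]
wrist_force: [-1.4, 1.0, 1.4]
finger_gap: -0.001
```

carry_out(
  increments=[
    {"grip": 0.0, "dp": [0.0005, 0, 0.003], "rot": [0, 0, 0]},
    {"grip": 0.0, "dp": [0.0005, 0, 0.002], "rot": [0, 0, 0]},
  ],
)

```text
t: 14.13
eef_pos: [0.612, 0.2644, 0.0247]
tcp_rot: [0.027, 1.395, -0.032]
wrist_force: [-1.4, 0.5, 1.1]
finger_gap: -0.001
```

Run:
```python
from h import *
delta([-.095,0,.02],np.radians(10))
im=ctrl.capture("side");save("s22",im,(220,60,380,260),3)
im=ctrl.capture("top");save("t22",im,(130,120,330,240),4)
```

```text
t 14.13 tcp up mm [-98.1  -0.4  24.7] w [0.612  0.2644 0.0247] F [-1.4  0.5  1.1] gap -0.0 q [-0.18  0.85 -0.56  1.73  0.87  0.68  0.29]
tool dp mm [5.2 0.4 2.2]
rot [-0.0001  0.0014  0.    ]
```

View pics/t22.png

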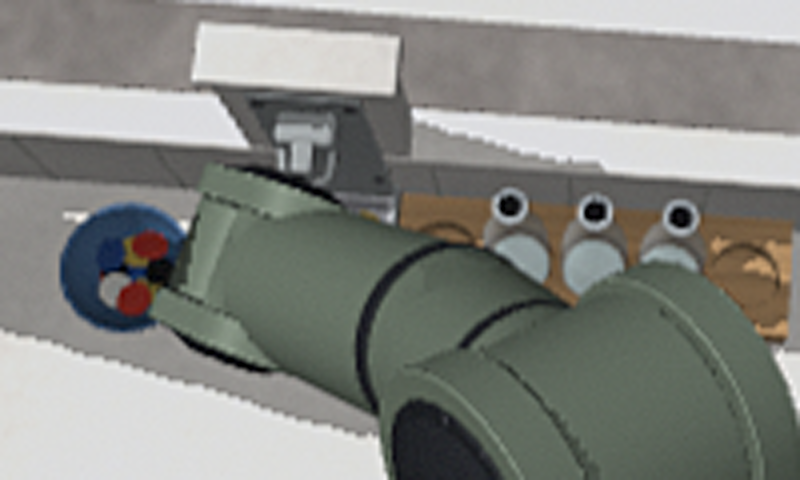

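View pics/s22.png

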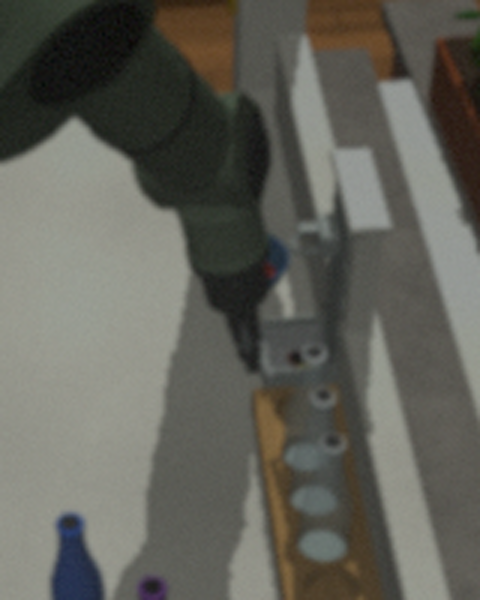

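carry_out(
  increments=[
    {"grip": 0.0, "dp": [0.0005, 0, 0.002], "rot": [0, 0, 0]},
    {"grip": 0.0, "dp": [0.0005, 0, 0.002], "rot": [0, 0, 0]},
  ],
)

```text
t: 14.4
eef_pos: [0.6157, 0.2643, 0.0245]
tcp_rot: [0.026, 1.395, -0.032]
wrist_force: [-1.7, -0.9, 1.1]
finger_gap: 0.001
```

carry_out(
  increments=[
    {"grip": 0.0, "dp": [0.0005, 0, 0.002], "rot": [0, 0, 0]},
    {"grip": 0.0, "dp": [0.0, 0, 0.002], "rot": [0, 0, 0]},
  ],
)

```text
t: 14.57
eef_pos: [0.6166, 0.2644, 0.0242]
tcp_rot: [0.025, 1.4, -0.032]
wrist_force: [-37.2, -5.7, 23.7]
finger_gap: 0.001
```

carry_out(
  increments=[
    {"grip": 0.0, "dp": [0, 0, -0.004], "rot": [0, 0, 0]},
    {"grip": 0.0, "dp": [-0.002, 0, -0.012], "rot": [0, 0, 0]},
    {"grip": 0.0, "dp": [-0.005, 0, -0.03], "rot": [0, 0, 0]},
    {"grip": 0.0, "dp": [-0.01, 0, -0.035], "rot": [0, 0, 0]},
    {"grip": 0.0, "dp": [-0.03, 0, -0.02], "rot": [0, 0, 0]},
    {"grip": 0.0, "dp": [-0.035, 0.01, -0.01], "rot": [0, 0, 0]},
    {"grip": 0.0, "dp": [-0.035, 0.03, -0.01], "rot": [0, 0, 0]},
    {"grip": 0.0, "dp": [-0.02, 0.03, 0], "rot": [0, 0, 0]},
  ],
)

```text
t: 15.23
eef_pos: [0.4798, 0.3363, 0.1375]
tcp_rot: [0.026, 1.393, -0.031]
wrist_force: [1.1, 1.0, 0.0]
finger_gap: -0.001
```

carry_out(
  increments=[
    {"grip": 0.0, "dp": [-0.01, 0.03, 0], "rot": [0, 0, 0]},
    {"grip": 0.0, "dp": [0, 0.02, 0], "rot": [0, 0, 0]},
    {"grip": 0.0, "dp": [0, 0, 0], "rot": [0, 0, 0]},
  ],
)

```text
t: 15.48
eef_pos: [0.4806, 0.3909, 0.1457]
tcp_rot: [0.027, 1.394, -0.026]
wrist_force: [-0.2, -0.3, 0.1]
finger_gap: 0.0
```

```bash
python3 meas.py
python3 - <<'E'
from h import *
st()
im=ctrl.capture("top");save("t23",im,(190,140,300,220),7);save("t23a",im)
im=ctrl.capture("side");save("s23",im,(220,60,380,390),1.8)
E
```

```text
back top z34 yaw deg -0.05 x at y=-60,-380 mm [-0.2 -0.5] res 0.29
front bottom z0 yaw deg -0.01 x at y=-60,-380 mm [-104.3 -104.4] res 0.45
t 15.53 tcp up mm [-233.9  118.4  144.8] w [0.4808 0.3882 0.1448] F [-0.5  0.  -1. ] gap -0.0 q [-0.38  0.64 -0.67  1.79  0.72  0.85  0.11]
```

View pics/t23.png

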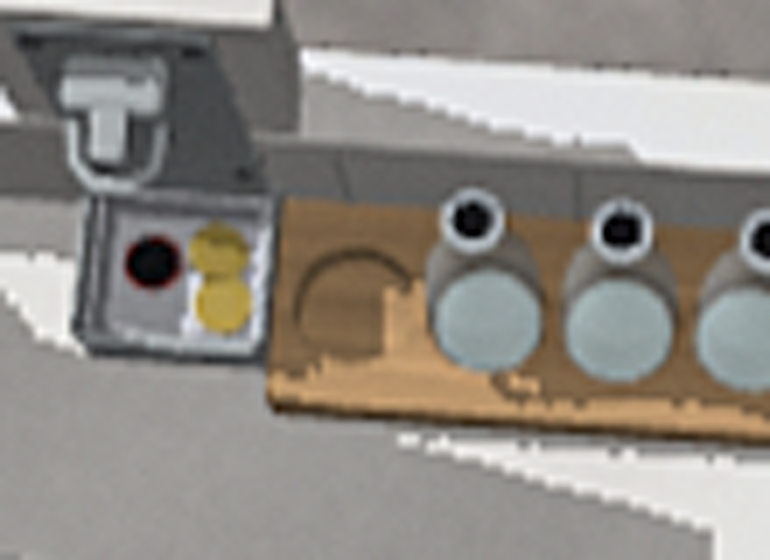

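View pics/t23a.png

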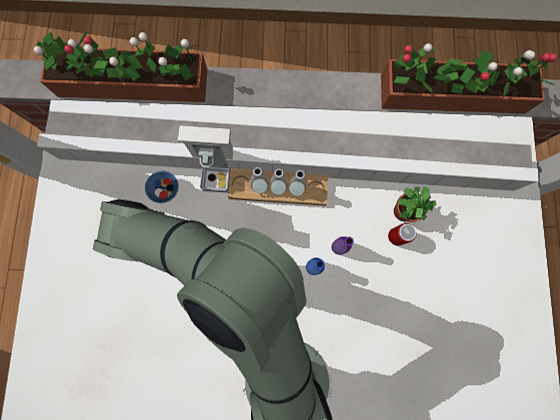

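View pics/s23.png

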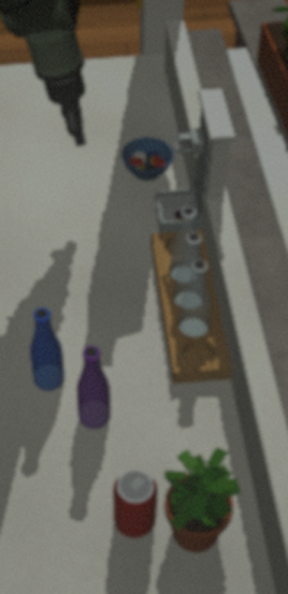

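```bash
python3 -c "
from plant import ctrl
print(ctrl.sign_off())"
```

```text
the job is handed in; nothing more can be done
None
```

I finished the job and handed it in at about 15.6 s of the 58 s allowed. I only pushed, and in the order asked.

1. **Rack to the upstand:** I pushed it back with both open fingers on its front face, until it stopped at about 61 N horizontally (about 74 N total).
2. **Rack to the opener box:** I slid it left by its right end until it stopped against the box at about 30 N.
3. **Tray:** I pushed the catch tray in by its front plate until it stopped at about 37 N horizontally (about 44 N total).

**Last checks** (top and side pictures, arm clear):
- **Rack flush:** its back edge measured 0.2 to 0.5 mm from the upstand face along its length, and it is parallel to within 0.05°. Its front edge is 104.3 mm out, against 104 mm expected.
- **Rack end:** no gap to the box cheek can be seen. I judged this from the picture and the force stop and did not measure it separately.
- **Tray:** the front plate sits at the mouth of the box. The fingertip stopped at the position expected for home.
- **Other objects:** the three bottles stand in their slots. The bowl, can, herb pot and the blue and purple bottles look unmoved, judged by eye.

No check failed. One early sighting of the box's front right corner was about 9 mm off along x, so I set the upstand's position from its fitted edges instead. The arm's sixth joint also touched its lower range reading (0.16 rad) briefly on the first approach, so I reduced the tilt before pushing.

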